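Clear the manipulator rail and set its carriage

ROBOT

A 7-joint arm with a two-finger parallel gripper is mounted at the origin on the work surface. World frame = base frame: x ahead of the robot, y to its left, z up, the work surface at z = 0. Lengths are in m, angles in rad, forces in N, time in s.
With the tool pointing down it reaches from about 0.4 to 0.875 m from the base axis. Payload 19.3 kg.
Tool frame: the origin (TCP) lies at the very end of the fingers, on their centre line; the grasp point (between the pads) lies 19 mm behind it; z points along the fingers, y is the direction in which the jaws open and shut (so a half turn about z gives the same grasp; the last joint's range is limited). The gripper opens to 85 mm and grips with 20 to 120 N. Pads are 22 mm wide; open, the fingers measure 114 mm over their backs; the gripper's body (76 mm by 85 mm) begins 54 mm behind the grasp point. The pads swing forward as they close: fully open they stand 13 mm farther back than shut.
Start: joints at [-1.29, 0.521, -0.036, 1.599, 0.021, 1.021, -0.113], TCP at [0.215, 0.587, 0.231] pointing down, gripper open.
Joint ranges: [-2.91, 2.91], [-0.3, 2.13], [-1.5, 1.42], [0.17, 2.43], [-1.26, 4.41], [0.16, 1.93], [-2.52, 2.52]. Speed limits (rad/s): [1.89, 1.89, 2.39, 2.39, 3.01, 3.01, 3.01].

INTERFACE

Orientations are given as [roll, pitch, yaw] about the fixed x, y, z axes, in that order (R = Rz(yaw) Ry(pitch) Rx(roll)).
In Python, from workcell import bot, grab_frame, calibration, workorder gives the robot as it stands.
- The arm moves only by the tool move_arm, never from a script. Its arguments are lists of equal length, an entry for each row: "jaw": the closure in counts, from 0 (fully open) to 255 (shut); "dp": the shift along the tool's x, y, z in units of 800 mm (1.0 is 800 mm), a list of three; "rotation": the turn, a rotation vector about the tool's x, y, z in units of pi rad (1.0 is pi rad), a list of three. In form: {"jaw": [jaw, ...], "dp": [[dx, dy, dz], ...], "rotation": [[rx, ry, rz], ...]}. A call has 1 to 10 rows; each row shifts and turns the commanded pose from where the row before left it, along the tool's axes as they then stand; what a row does not reach is not made up. A row lasts 1/8 s, in which the tool goes at most 62.5 mm and 10.7 degrees, less where a joint would pass 70% of its speed; a pose out of reach is approached as far as the arm can. A call with a number of a shift or a turn outside -1 to 1 is refused whole. A call with a gripper value outside its range is refused whole. The fingers move at their own pace and stop on an object; "squeeze" is the grip in N (left out, the last holds). Time passes only in rows, so rows that do not move let the fingers close. It gives the time, the measured TCP pose, the force and the opening at its end, in the units of the state.
- bot.observe(): the state, without advancing time (a new reading comes with each control period).
- grab_frame(name): name is "scene" or "top"; returns the picture (400x640x3 uint8, blue, green, red); there is no depth.
- calibration(name): a dict with "camera_matrix" (3x3 intrinsics, pixels), "T" (4x4, takes a point from camera to world coordinates). Camera axes: x right, y down, z forward; pixel columns grow to the right and rows downward; lengths in m; the calibration is good to about 2 mm. A picture is of the moment at which its call begins. calibration takes no time and is no camera call.
- workorder.job_done(): hands the job in, once; it reports no verdict.
The state is a dict: "clock": time; "qpos": joint angles; "qd": joint speeds; "joint_efforts": joint torques, N m; "position": TCP position; "tool_rot": TCP orientation; "force": force on the tool from outside, world axes, zero at the start; "moment": the same for the moment, N m; "grip_width": finger opening in m.
Only numpy, scipy, OpenCV 4.12 (cv2) and the standard library are available. Lean on these libraries where they do the work, as an engineer would, in place of code of your own. Each camera call takes 0.05 s, during which the arm holds its last target. There are 200 camera calls.

TASK

Make the accessory rail ready for the next session: slide every clamp dog along the T-slot to the green open bay at the rail's end, lift it out there and put it in the steel tray. When all the dogs are in the tray, raise the red-balled clamp lever to free the carriage, slide the carriage until its red pointer lines up with the yellow mark, and press the lever fully down again to lock it. Never shove the carriage while it is clamped, and leave the glassware and other things on the bench where they are.

Things in the scene. Friction and masses are not known exactly. Their poses are not given: they have to be found in the camera images.
- rail: fixed aluminium T-slot rail 80 mm wide; origin on the bench under the slot's centre line, y along the slot (-230 to +250 mm). Slot floor 12 mm above the bench. From y = -130 to +250 mm two lips (z 22 to 30 mm, 20 mm gap, 40 mm wide cavity beneath) hold the dogs' feet down; from -130 to -224 mm lies the open bay without lips. A dog is free of the lips when its origin is beyond y = -150 mm
- bay (a point): middle of the bay's green floor, at y = -178 mm, z = 12 mm of the rail, axes as the rail's; a black end stop closes the bay from y = -224 to -230 mm, its top 22 mm above the bench
- dog_a: clamp dog, blue head: steel T foot 36 x 36 x 8 mm, neck 16 (x) x 30 (y) mm up to z = 20 mm, head 30 (x) x 34 (y) mm from z = 20 to 75 mm, screw cap to 78 mm. Origin: centre of the foot's underside, z up, y along the slot. 0.14 to 0.28 kg. Starts upright with its foot on the slot floor, the dogs queueing in any order; may be absent
- dog_b: clamp dog, orange head: steel T foot 36 x 36 x 8 mm, neck 16 (x) x 30 (y) mm up to z = 20 mm, head 30 (x) x 34 (y) mm from z = 20 to 75 mm, screw cap to 78 mm. Origin: centre of the foot's underside, z up, y along the slot. 0.14 to 0.28 kg. Starts upright with its foot on the slot floor, the dogs queueing in any order; may be absent
- dog_c: clamp dog, green head: steel T foot 36 x 36 x 8 mm, neck 16 (x) x 30 (y) mm up to z = 20 mm, head 30 (x) x 34 (y) mm from z = 20 to 75 mm, screw cap to 78 mm. Origin: centre of the foot's underside, z up, y along the slot. 0.14 to 0.28 kg. Starts upright with its foot on the slot floor, the dogs queueing in any order; may be absent
- dog_d: clamp dog, yellow head: steel T foot 36 x 36 x 8 mm, neck 16 (x) x 30 (y) mm up to z = 20 mm, head 30 (x) x 34 (y) mm from z = 20 to 75 mm, screw cap to 78 mm. Origin: centre of the foot's underside, z up, y along the slot. 0.14 to 0.28 kg. Starts upright with its foot on the slot floor, the dogs queueing in any order; may be absent
- tray: loose shallow steel tray 130 x 240 x 22 mm, walls and floor 5 mm thick, long side along its y; origin: centre of its underside. Stands on the robot's side of the rail; roomy enough for four dogs in a row along y
- carriage (a joint): travel of the carriage in m, 0 at the end away from the bay, growing towards the bay to 0.28; its centre is at y = 130 mm minus this in the rail's frame. A grey saddle 84 (x) x 100 (y) mm, z = 32 to 46 mm, riding over the slot, about 5 N of friction. Moving it faster than 50 mm/s while the lever is below 0.25 rad counts as shoving it clamped
- carriage_post (a point): grip point in the carriage's black square post, 30 x 30 mm, rising from z = 46 to 100 mm (104 mm with its steel cap); this point is 78 mm above the bench, on the slot's centre line, 30 mm from the carriage's centre towards the bay; axes as the rail's
- carriage_pointer (a point): red pointer on the carriage's far (+x) side, 39 mm above the bench, level with the carriage's centre along the rail; axes as the rail's
- mark_line (a point): top of the yellow mark, a thin upright plate (4 mm thick) 30 mm high beside the rail's far (+x) edge; the red pointer is at the mark when both have the same y in the rail's frame (the mark's axes are the rail's)
- lever (a joint): clamp lever on the carriage in rad: 0 = pressed fully down, pointing along +y of the rail, locked; it swings upward in the plane of the slot about the hinge to 1.3 (nearly upright, free; carriage counts as unlocked above 0.9). It stays where it is left (about 2 N at the ball)
- lever_hinge (a point): lever's axis, parallel to the rail's x, 62 mm above the bench, 15 mm from the carriage's centre away from the bay
- lever_ball (a point): centre of the red ball, 26 mm across, at the lever's end, 65 mm from the hinge; the point's frame turns with the lever
- dish_a: closed glass dish, 91 mm across, 16 mm high; leave it alone. Origin: centre of its underside
- dish_b: closed glass dish, 91 mm across, 16 mm high; leave it alone. Origin: centre of its underside
- media_bottle: amber bottle, 60 mm across, 120 mm high; leave it alone. Origin: centre of its underside
- tip_box: blue box 85 x 120 x 51 mm; leave it alone. Origin: centre of its underside
- hex_driver: hand driver lying on the bench; leave it alone
- jar: small white jar, 48 mm across, 55 mm high; leave it alone. Origin: centre of its underside
- slide_box: flat wooden slide box 60 x 80 x 30 mm; leave it alone. Origin: centre of its underside
- beaker: glass beaker, 70 mm across, 80 mm high; leave it alone. Origin: centre of its underside
Mind the look-alikes: they are no part of the job. Several things have the shape of the dog_c; the one meant has the colours described above. There is more than one size of the dog_a; the one meant has the size given above.

How it is judged:
By the outcome, as a careful person would: the job done as asked, in the order asked, and still so for the second after the job is handed in, with the robot touching nothing.
Of dog_a, dog_b, dog_c, dog_d only 3 to 4 are there at a start; the rules pass over those that are not, and their reading is None.
At some moment in a run one of tray may be knocked a few centimetres aside while the robot is not near it.
Once in a run the grip may slacken for a moment while it holds something.
It also fails if it takes over 210 s, if anything falls off the work surface, if the arm or the gripper's body presses on something with over 40 N, if the wrist force passes 120 N, or if a joint passes its speed limit or range.

## Working session

There is one attempt and no reset: what is moved stays moved. The work goes in short steps, Python scripts to look and compute and a tool call to move; the robot and the scene stay as the last step left them, time stands still between calls to the robot, and variables do not carry over. Pictures are saved under pics/ and viewed, about 12 in all and at most 16, crops included, and the job is handed in when it is done.

Besides the shell and the picture viewer there is one more tool, called as name(argument=value, ...) on one line, values as JSON. move_arm: Moves the arm, as the interface text tells. Shifts and turns lie within -1 to 1; 1 stands for 800 mm of shift or pi rad of turn. Its arguments: {"type":"object","properties":{"jaw":{"type":"array","items":{"type":"number"}},"dp":{"type":"array","items":{"type":"array","items":{"type":"number","minimum":-1,"maximum":1}}},"rotation":{"type":"array","items":{"type":"array","items":{"type":"number","minimum":-1,"maximum":1}}},"squeeze":{"type":"number"}},"required":["jaw","dp","rotation"]}

```bash
ls; mkdir -p pics; python3 - <<'E'
from workcell import bot, grab_frame, calibration
import cv2,numpy as np
print(bot.observe())
for n in("scene","top"):
    cv2.imwrite(f"pics/{n}0.png",grab_frame(n)); c=calibration(n); print(n,np.round(c["camera_matrix"],1).tolist(),np.round(c["T"],4).tolist())
E
```

```text
pics
{'clock': 0.0, 'qpos': array([-1.29020188,  0.52202305, -0.03632792,  1.59995971,  0.02118675,
        1.02111253, -0.11278619]), 'qd': array([-1.13184953e-03, -1.58208842e-04,  2.05180747e-03,  1.03577973e-03,
        6.43247354e-04, -1.26558748e-03,  1.23633203e-05]), 'joint_efforts': array([ 4.02923270e-04, -9.27095532e+01,  1.97983302e+00, -3.69929123e+01,
        1.78451330e-02,  8.22782546e-03, -2.32129921e-06]), 'position': array([0.21469722, 0.5866264 , 0.23073739]), 'tool_rot': array([-3.14047651e+00,  6.76570728e-05,  2.79079473e+00]), 'force': array([-0.52161381,  0.43423064,  0.26829232]), 'moment': array([ 0.01314376,  0.00119808, -0.06580996]), 'grip_width': 0.08546610732474832}
scene [[474.7, 0.0, 323.7], [0.0, 474.7, 200.2], [0.0, 0.0, 1.0]] [[-0.032, 0.8718, -0.4888, 1.1477], [0.9994, 0.0334, -0.006, -0.0275], [0.0111, -0.4887, -0.8724, 1.097], [0.0, 0.0, 0.0, 1.0]]
top [[476.7, 0.0, 323.0], [0.0, 476.7, 200.4], [0.0, 0.0, 1.0]] [[0.0155, -0.9844, 0.1752, 0.2813], [-0.9998, -0.0174, -0.0094, -0.0182], [0.0123, -0.175, -0.9845, 1.6378], [0.0, 0.0, 0.0, 1.0]]
```

View pics/scene0.png

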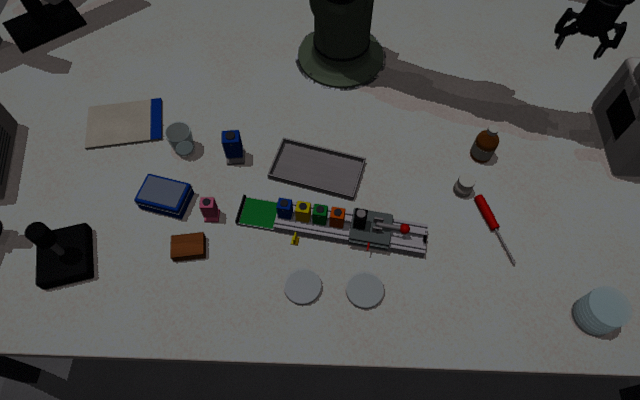

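View pics/top0.png

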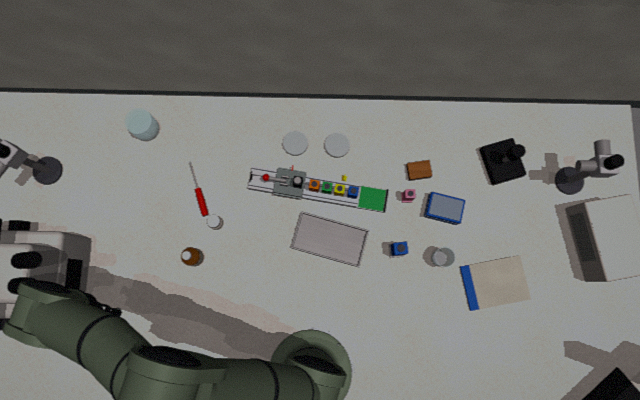

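Scene view: rail runs from the green bay (258,213) to (427,240). Dogs on the rail, starting from the bay: blue (285,208), yellow (303,210), green (320,213), orange (337,216). Then come the carriage post (361,218) and the red ball (405,228). The yellow mark is at (295,238) and the tray at (318,167). Look-alikes: a blue dog on the bench (232,145) and a pink one (209,208). The ones I want are in the rail slot, and I'll check them in a crop.

```bash
python3 - <<'E'
import cv2
a=cv2.imread("pics/scene0.png")[130:265,225:435]; cv2.imwrite("pics/c1.png",cv2.resize(a,None,fx=3.8,fy=3.8,interpolation=cv2.INTER_CUBIC))
a=cv2.imread("pics/top0.png")[155:270,240:420]; cv2.imwrite("pics/c2.png",cv2.resize(a,None,fx=4.4,fy=4.4,interpolation=cv2.INTER_CUBIC))
E
```

```text
(no output)
```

View pics/c1.png

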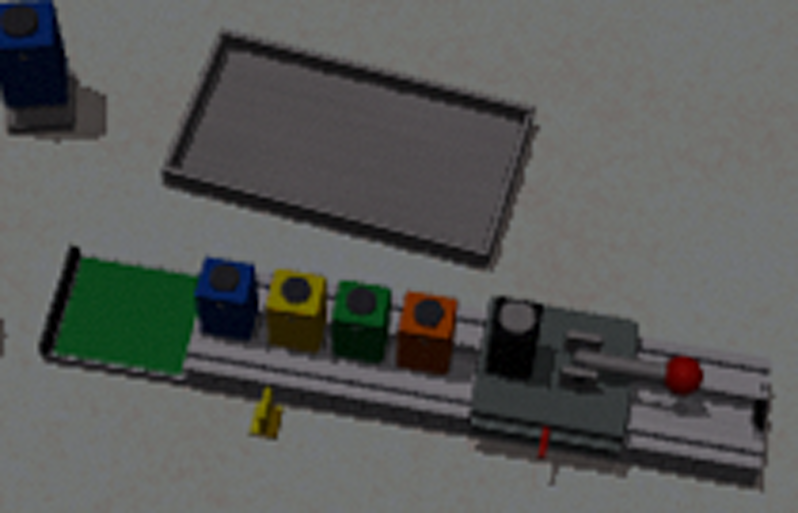

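View pics/c2.png

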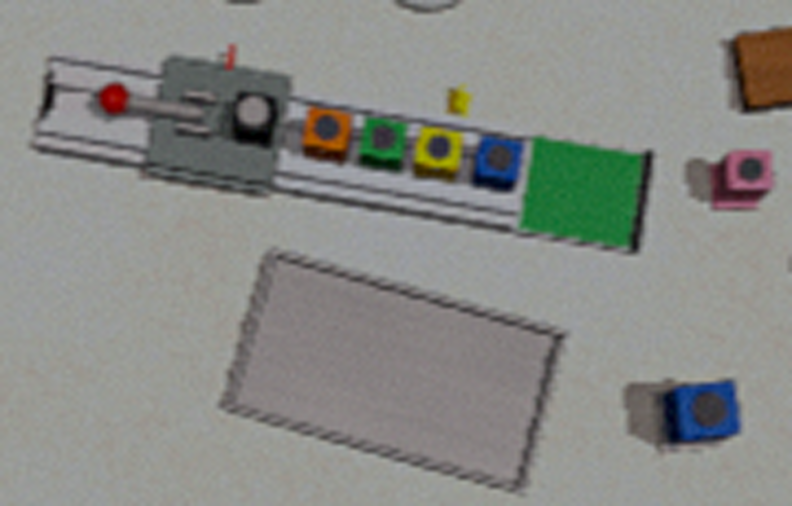

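Both crops show the rail dogs in order from the bay as blue, yellow, green, orange, all the same size. The blue dog on the bench is clearly bigger and off the rail, and the pink one is not part of the job. Next I'll fit poses to these pixel features.

```bash
cat > h.py <<'E'
import numpy as np,cv2
from scipy.optimize import least_squares
from scipy.spatial.transform import Rotation as R
from workcell import bot, grab_frame, calibration
def proj(n,P):
    c=calibration(n);T=np.linalg.inv(c["T"]);p=np.atleast_2d(P)@T[:3,:3].T+T[:3,3]
    q=p@np.array(c["camera_matrix"]).T;return q[:,:2]/q[:,2:]
def ray(n,px,z):
    c=calibration(n);d=c["T"][:3,:3]@np.linalg.solve(c["camera_matrix"],[px[0],px[1],1]);o=c["T"][:3,3]
    return o+d*(z-o[2])/d[2]
def place(x,y,a,P):
    P=np.atleast_2d(P).astype(float);c,s=np.cos(a),np.sin(a)
    return np.c_[x+c*P[:,0]-s*P[:,1],y+s*P[:,0]+c*P[:,1],P[:,2]]
E
cat > fit.py <<'E'
from h import *
S=lambda *p:np.array(p)/3.8+[225,130]; T=lambda *p:np.array(p)/4.4+[240,155]
s=S((70,247),(40,352),(768,357),(225,277),(297,290),(361,302),(429,313),(518,316),(685,375),(545,430),(266,392))
t=T((638,250),(652,152),(33,145),(500,158),(440,147),(384,137),(327,126),(255,110),(115,98),(231,62),(458,92))
def pts(v):
    y=v[3:7];c=.13-v[7]
    return place(*v[:3],[(-.04,-.23,.022),(.04,-.23,.022),(-.04,.25,.03)]+[(0,q,.09) for q in y]+[(0,c-.03,.104),(0,c+.08,.062),(.05,c,.039),(v[8],v[9],.03)])
f=lambda v:np.r_[(proj("scene",pts(v))-s).ravel(),(proj("top",pts(v))-t).ravel()]
r=least_squares(f,[.6,-.05,0,-.1,-.06,-.03,.01,.05,.05,-.1],loss="soft_l1")
print("rail x y yaw",r.x[:3].round(4),"dogs",r.x[3:7].round(4),"travel",r.x[7].round(4),"mark",r.x[8:].round(4));print(f(r.x).reshape(2,-1,2).round(1).tolist())
ts=S((222,35),(535,110),(490,265),(167,178));tt=T((522,488),(222,405),(272,255),(565,335))
C=[(-.065,-.12,.022),(-.065,.12,.022),(.065,.12,.022),(.065,-.12,.022)]
g=lambda v:np.r_[(proj("scene",place(*v,C))-ts).ravel(),(proj("top",place(*v,C))-tt).ravel()]
q=least_squares(g,[.5,0,0]);print("tray",q.x.round(4),g(q.x).round(1).tolist())
E
python3 fit.py
```

```text
rail x y yaw [ 0.6096 -0.0247 -0.1498] dogs [-0.1077 -0.061  -0.0192  0.0246] travel 0.02 mark [ 0.0501 -0.0722]
[[[-0.5, -0.7], [-1.0, -1.4], [0.5, -0.3], [-0.6, -0.4], [-0.6, -0.6], [-0.4, -0.9], [-0.4, -0.8], [-0.5, -0.5], [-0.9, -0.5], [-0.5, 1.9], [-0.3, 0.9]], [[-0.3, -0.9], [-0.2, -1.1], [-0.6, -0.3], [-0.8, -0.9], [-1.1, -0.7], [-0.8, -0.5], [-0.9, -0.2], [-1.1, -0.2], [-0.9, -0.1], [-1.0, -0.6], [-0.5, 1.8]]]
tray [ 0.4415 -0.0561 -0.2557] [-0.6, -1.8, 0.2, -0.8, -0.0, -2.1, -1.9, -1.8, -0.4, -0.3, -0.7, -0.7, -1.5, -3.2, -0.4, -2.6]
```

```bash
sed -i 's/+\[225,130\]/+[224.63,129.63]/; s/+\[240,155\]/+[239.61,154.61]/' fit.py; python3 fit.py | grep -v '^\[\['
cat >> h.py <<'E'
RAIL=[.6096,-.0247,-.1498]
def plan(xyz,yaw,n):
    "rows taking the tool (down) in a straight line to xyz,yaw"
    s=bot.observe();p0=np.array(s["position"]);R0=R.from_euler("xyz",s["tool_rot"]);R1=R.from_euler("xyz",[np.pi,0,yaw])
    rv=(R0.inv()*R1).as_rotvec()
    dp=[];st=(np.array(xyz)-p0)/n
    for k in range(n):
        Rk=R0*R.from_rotvec(rv*k/n);dp.append((Rk.inv().apply(st)/.8).round(4).tolist())
    print("dist mm",np.round((np.array(xyz)-p0)*1e3,1),"dp",dp,"rot",(rv/n/np.pi).round(4).tolist())
def railpt(x,y,z): return place(*RAIL,[(x,y,z)])[0]
YAW=np.pi/2+RAIL[2]
E
python3 -c "
from h import *
print(railpt(0,-.1077,.13)); plan(railpt(0,-.1077,.13),YAW,16)"
```

```text
rail x y yaw [ 0.6097 -0.0246 -0.1498] dogs [-0.1081 -0.0614 -0.0195  0.0242] travel 0.0203 mark [ 0.0495 -0.0726]
tray [ 0.4415 -0.0562 -0.2555] [-0.3, -1.4, 0.5, -0.5, 0.3, -1.7, -1.6, -1.4, 0.1, 0.1, -0.3, -0.3, -1.1, -2.8, 0.0, -2.2]
[ 0.59352681 -0.13119386  0.13      ]
dist mm [ 378.8 -717.8 -100.8] dp [[-0.0471, -0.0425, 0.0079], [-0.0505, -0.0383, 0.0079], [-0.0536, -0.0338, 0.0079], [-0.0563, -0.0291, 0.0079], [-0.0586, -0.0242, 0.0079], [-0.0605, -0.0191, 0.0079], [-0.0619, -0.0139, 0.0079], [-0.0628, -0.0085, 0.0079], [-0.0633, -0.0031, 0.0079], [-0.0634, 0.0023, 0.0079], [-0.0629, 0.0077, 0.0079], [-0.0621, 0.0131, 0.0079], [-0.0607, 0.0183, 0.0079], [-0.0589, 0.0234, 0.0079], [-0.0567, 0.0284, 0.0079], [-0.0541, 0.0331, 0.0079]] rot [-0.0, 0.0, 0.0273]
```

move_arm(jaw=[0,0,0,0,0,0,0,0], dp=[[-0.0471,-0.0425,0],[-0.0505,-0.0383,0],[-0.0536,-0.0338,0],[-0.0563,-0.0291,0],[-0.0586,-0.0242,0],[-0.0605,-0.0191,0],[-0.0619,-0.0139,0],[-0.0628,-0.0085,0]], rotation=[[0,0,0.0273],[0,0,0.0273],[0,0,0.0273],[0,0,0.0273],[0,0,0.0273],[0,0,0.0273],[0,0,0.0273],[0,0,0.0273]], squeeze=40)

```text
clock: 1.1
position: [0.4046, 0.2264, 0.2313]
tool_rot: [-3.142, -0.0, 2.102]
force: [0.9, -0.1, -1.3]
grip_width: 0.0851
```

```bash
python3 -c "
from h import *
s=bot.observe();print(s['clock'],s['position'],s['tool_rot'],s['qpos'].round(2)); plan(railpt(0,-.108,.15),YAW,9)"
```

```text
1.1 [0.40455455 0.22644718 0.23128732] [-3.14153991e+00 -7.17113873e-05  2.10187977e+00] [-0.82  0.27  0.22  2.02 -0.08  0.86 -0.02]
dist mm [ 188.9 -357.9  -81.3] dp [[-0.0562, -0.0026, 0.0113], [-0.0562, 0.0017, 0.0113], [-0.0559, 0.0059, 0.0113], [-0.0553, 0.0101, 0.0113], [-0.0544, 0.0143, 0.0113], [-0.0531, 0.0184, 0.0113], [-0.0516, 0.0223, 0.0113], [-0.0498, 0.0262, 0.0113], [-0.0476, 0.0299, 0.0113]] rot [-0.0, -0.0, 0.0241]
```

move_arm(jaw=[0,0,0,0,0,0,0,0,0,0], dp=[[-0.0562,-0.0026,0.0113],[-0.0562,0.0017,0.0113],[-0.0559,0.0059,0.0113],[-0.0553,0.0101,0.0113],[-0.0544,0.0143,0.0113],[-0.0531,0.0184,0.0113],[-0.0516,0.0223,0.0113],[-0.0498,0.0262,0.0113],[-0.0476,0.0299,0.0113],[0,0,0]], rotation=[[0,0,0.0241],[0,0,0.0241],[0,0,0.0241],[0,0,0.0241],[0,0,0.0241],[0,0,0.0241],[0,0,0.0241],[0,0,0.0241],[0,0,0.0241],[0,0,0]])

```text
clock: 2.35
position: [0.5939, -0.133, 0.1489]
tool_rot: [-3.141, 0.002, 1.418]
force: [-0.8, -0.3, -0.4]
grip_width: 0.0854
```

```bash
python3 -c "
from h import *
s=bot.observe();print(s['clock'],s['position'],s['tool_rot'],YAW,s['qpos'].round(2)); plan(railpt(0,-.108,.052),YAW,4)
a=grab_frame('scene')[120:250,220:390];cv2.imwrite('pics/v5.png',cv2.resize(a,None,fx=4,fy=4,interpolation=2))"
```

```text
2.35 [ 0.59390231 -0.1329704   0.14885357] [-3.14060605e+00  1.87877211e-03  1.41837423e+00] 1.4209963267948966 [-0.15  0.63  0.41  1.73 -0.32  0.84  0.25]
dist mm [ -0.4   1.5 -96.9] dp [[0.0005, -0.0002, 0.0303], [0.0005, -0.0002, 0.0303], [0.0005, -0.0002, 0.0303], [0.0005, -0.0002, 0.0303]] rot [-0.0001, 0.0001, -0.0002]
```

View pics/v5.png

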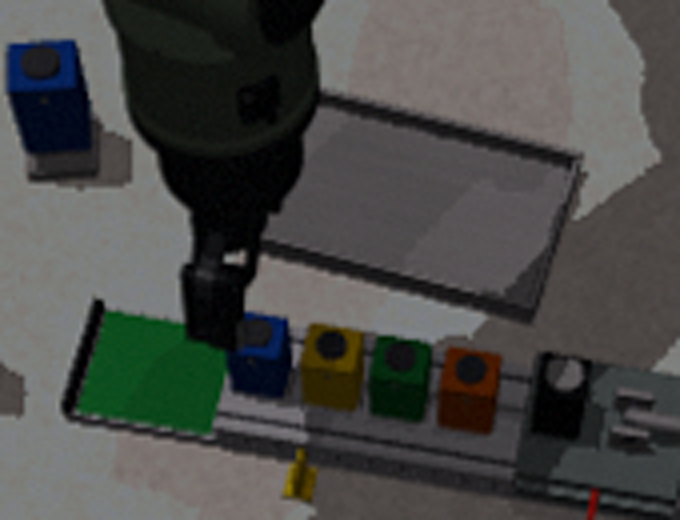

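The gripper is above the blue dog (pixel 259,333 in the crop), and the offset from parallax fits. Descending to grip.

move_arm(jaw=[0,0,0,0,0,255,255,255,255,255], dp=[[0.0005,-0.0002,0.03],[0.0005,-0.0002,0.03],[0.0005,-0.0002,0.03],[0.0005,-0.0002,0.03],[0,0,0],[0,0,0],[0,0,0],[0,0,0],[0,0,0],[0,0,0]], rotation=[[0,0,-0.0002],[0,0,-0.0002],[0,0,-0.0002],[0,0,-0.0002],[0,0,0],[0,0,0],[0,0,0],[0,0,0],[0,0,0],[0,0,0]], squeeze=40)

```text
clock: 3.65
position: [0.5939, -0.1278, 0.0546]
tool_rot: [3.141, -0.0, 1.426]
force: [-2.4, 1.0, 8.6]
grip_width: 0.0295
```

```bash
python3 -c "
from h import *
s=bot.observe();print(s['clock'],s['position'],s['tool_rot'],s['force'],s['grip_width']); z=s['position'][2];plan(railpt(0,-.180,z),YAW,5)"
```

```text
3.65 [ 0.59387358 -0.12779084  0.05460924] [ 3.14077912e+00 -3.20610295e-04  1.42582309e+00] [-2.3558864   0.95397716  8.58177884] 0.029484348462341072
dist mm [-11.1 -74.9   0. ] dp [[-0.0189, -0.0001, -0.0], [-0.0189, -0.0, -0.0], [-0.0189, -0.0, -0.0], [-0.0189, 0.0, -0.0], [-0.0189, 0.0, -0.0]] rot [0.0001, -0.0, 0.0003]
```

move_arm(jaw=[255,255,255,255,255,255,255,255], dp=[[-0.0158,0,0],[-0.0158,0,0],[-0.0158,0,0],[-0.0158,0,0],[-0.0158,0,0],[-0.0158,0,0],[0,0,0],[0,0,0]], rotation=[[0,0,0],[0,0,0],[0,0,0],[0,0,0],[0,0,0],[0,0,0],[0,0,0],[0,0,0]])

```text
clock: 4.65
position: [0.5827, -0.2037, 0.0544]
tool_rot: [3.141, 0.001, 1.425]
force: [-1.5, -5.6, 5.4]
grip_width: 0.0296
```

```bash
python3 -c "
from h import *
s=bot.observe();print(s['clock'],s['position'],s['tool_rot'],s['force'],s['grip_width']);print(place(0,0,-RAIL[2],s['position']-np.array([RAIL[0],RAIL[1],0])))
cv2.imwrite('pics/raw6.png',grab_frame('scene'));a=cv2.imread('pics/raw6.png')[120:250,220:390];cv2.imwrite('pics/v6.png',cv2.resize(a,None,fx=4,fy=4,interpolation=2))"
```

```text
4.65 [ 0.58273961 -0.20372059  0.05443925] [3.14059275e+00 1.15272560e-03 1.42503347e+00] [-1.54282033 -5.55810905  5.39510337] 0.029587536332451075
[[ 1.57525697e-04 -1.81024381e-01  5.44392512e-02]]
```

View pics/v6.png

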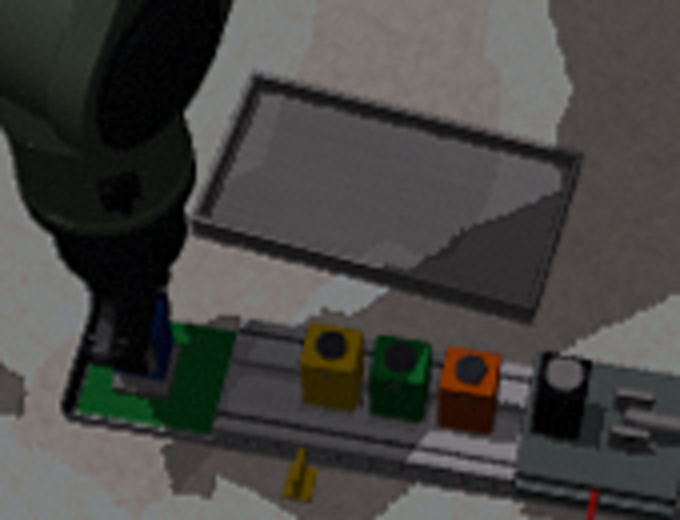

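The blue dog stands free in the bay, and the tray hasn't moved. Lift it and carry it over.

```bash
cat >> h.py <<'E'
TRAY=[.4415,-.0562,-.2555]
def slot(ty,z,tx=0): return place(*TRAY,[(tx,ty,z)])[0]
def st():
    s=bot.observe();print("t",round(s["clock"],2),"p",s["position"].round(4),"rot",s["tool_rot"].round(4),"F",s["force"].round(1),"w",s["grip_width"].round(4),"rail",place(0,0,-RAIL[2],s['position']-np.array([RAIL[0],RAIL[1],0]))[0].round(4))
E
python3 -c "
from h import *
s=bot.observe();p=slot(-.084,0);p[2]=s['position'][2];plan(p,np.pi/2+TRAY[2],6)"
```

```text
dist mm [-162.5   66.1    0. ] dp [[0.0087, -0.0355, -0.0], [0.0081, -0.0356, -0.0], [0.0074, -0.0358, -0.0], [0.0068, -0.0359, -0.0], [0.0061, -0.036, -0.0], [0.0054, -0.0361, -0.0]] rot [0.0001, 0.0001, 0.0058]
```

move_arm(jaw=[255,255,255,255,255,255,255,255,255,255], dp=[[0,0,-0.03],[0,0,-0.03],[0,0,-0.03],[0.0087,-0.0355,0],[0.0081,-0.0356,0],[0.0074,-0.0358,0],[0.0068,-0.0359,0],[0.0061,-0.036,0],[0.0054,-0.0361,0],[0,0,0]], rotation=[[0,0,0],[0,0,0],[0,0,0],[0,0,0.0058],[0,0,0.0058],[0,0,0.0058],[0,0,0.0058],[0,0,0.0058],[0,0,0.0058],[0,0,0]])

```text
clock: 5.95
position: [0.4185, -0.1358, 0.126]
tool_rot: [-3.14, -0.001, 1.317]
force: [0.7, -0.4, -2.0]
grip_width: 0.0295
```

move_arm(jaw=[255,255], dp=[[0,0,0],[0,0,0]], rotation=[[0,0,0],[0,0,0]])

```text
clock: 6.2
position: [0.4207, -0.1371, 0.1259]
tool_rot: [3.141, 0.0, 1.317]
force: [0.8, -0.9, -2.4]
grip_width: 0.0296
```

```bash
python3 -c "
from h import *
st(); plan(slot(-.084,.0485),np.pi/2+TRAY[2],4)
a=grab_frame('scene')[100:230,200:370];cv2.imwrite('pics/v7.png',cv2.resize(a,None,fx=4,fy=4,interpolation=2))"
```

```text
Traceback (most recent call last):
  File "h.py", line 28, in st
    s=bot.observe();print("t",round(s["clock"],2),"p",s["position"].round(4),"rot",s["tool_rot"].round(4),"F",s["force"].round(1),"w",s["grip_width"].round(4),"rail",place(0,0,-RAIL[2],s['position']-np.array([RAIL[0],RAIL[1],0]))[0].round(4))
                                                                                                                                      ^^^^^^^^^^^^^^^^^^^^^
AttributeError: 'float' object has no attribute 'round'
```

```bash
sed -i 's/s\["grip_width"\].round(4)/round(float(s["grip_width"]),4)/' h.py
cat >> h.py <<'E'
def tray_find(img=None,span=.05):
    "pose whose outer rim best lies on image edges in the scene view"
    img=grab_frame("scene") if img is None else img
    g=cv2.GaussianBlur(cv2.cvtColor(img,cv2.COLOR_BGR2GRAY).astype(np.float32),(0,0),.8)
    t=np.linspace(-1,1,60);a=np.r_[[(-.0625,.12*q,.022) for q in t],[(.0625,.12*q,.022) for q in t],[(.065*q,.1175,.022) for q in t],[(.065*q,-.1175,.022) for q in t]]
    dk=cv2.GaussianBlur(g,(0,0),4)-g   # rim is a dark line
    def sc(v):
        p=proj("scene",place(*v,a)).astype(np.float32).reshape(-1,1,2)
        return float(np.clip(cv2.remap(dk,p[...,0],p[...,1],1),-4,12).mean())
    best=max((sc((TRAY[0]+i,TRAY[1]+j,TRAY[2]+k)),i,j,k) for i in np.arange(-span,span+.001,.005) for j in np.arange(-span,span+.001,.005) for k in np.arange(-.3,.31,.05))
    from scipy.optimize import minimize
    v=minimize(lambda v:-sc(v),np.array(TRAY)+best[1:],method="Nelder-Mead",options=dict(initial_simplex=np.array(TRAY)+best[1:]+np.array([[0,0,0],[.004,0,0],[0,.004,0],[0,0,.04]])))
    print("tray fit",v.x.round(4),"score",round(-v.fun,2),"at nominal",round(sc(TRAY),2));return v.x
E
python3 -c "
from h import *
tray_find(cv2.imread('pics/scene0.png'));tray_find(cv2.imread('pics/raw6.png'))
st(); plan(slot(-.084,.0485),np.pi/2+TRAY[2],4)
im=grab_frame('scene');tray_find(im);cv2.imwrite('pics/v7.png',cv2.resize(im[100:230,200:370],None,fx=4,fy=4,interpolation=2))"
```

```text
Traceback (most recent call last):
  File "h.py", line 38, in tray_find
    best=max((sc((TRAY[0]+i,TRAY[1]+j,TRAY[2]+k)),i,j,k) for i in np.arange(-span,span+.001,.005) for j in np.arange(-span,span+.001,.005) for k in np.arange(-.3,.31,.05))
  File "h.py", line 38, in <genexpr>
    best=max((sc((TRAY[0]+i,TRAY[1]+j,TRAY[2]+k)),i,j,k) for i in np.arange(-span,span+.001,.005) for j in np.arange(-span,span+.001,.005) for k in np.arange(-.3,.31,.05))
              ~~^^^^^^^^^^^^^^^^^^^^^^^^^^^^^^^^^
  File "h.py", line 36, in sc
    p=proj("scene",place(*v,a)).astype(np.float32).reshape(-1,1,2)
      ~~~~^^^^^^^^^^^^^^^^^^^^^
  File "h.py", line 6, in proj
    c=calibration(n);T=np.linalg.inv(c["T"]);p=np.atleast_2d(P)@T[:3,:3].T+T[:3,3]
ValueError: time passes only in moves, steps and waits
```

Too many calibration calls; I'll cache them.

```bash
sed -i 's/^from workcell import.*/&\nimport functools\ncalibration=functools.cache(calibration)/' h.py
python3 -c "
from h import *
tray_find(cv2.imread('pics/scene0.png'));tray_find(cv2.imread('pics/raw6.png'))
st(); plan(slot(-.084,.0485),np.pi/2+TRAY[2],4)
im=grab_frame('scene');tray_find(im);cv2.imwrite('pics/v7.png',cv2.resize(im[100:230,200:370],None,fx=4,fy=4,interpolation=2))"
```

```text
tray fit [ 0.4451 -0.0563 -0.2523] score 11.94 at nominal 11.66
tray fit [ 0.444  -0.0563 -0.2487] score 11.11 at nominal 10.19
t 6.2 p [ 0.4207 -0.1371  0.1259] rot [3.1413e+00 2.0000e-04 1.3167e+00] F [ 0.8 -0.9 -2.4] w 0.0296 rail [-0.17   -0.1393  0.1259]
dist mm [ -0.4  -0.4 -77.4] dp [[-0.0002, -0.0001, 0.0242], [-0.0002, -0.0001, 0.0242], [-0.0002, -0.0001, 0.0242], [-0.0002, -0.0001, 0.0242]] rot [0.0, 0.0, 0.0001]
tray fit [ 0.4466 -0.0564 -0.2228] score 11.66 at nominal 10.26
```

View pics/v7.png

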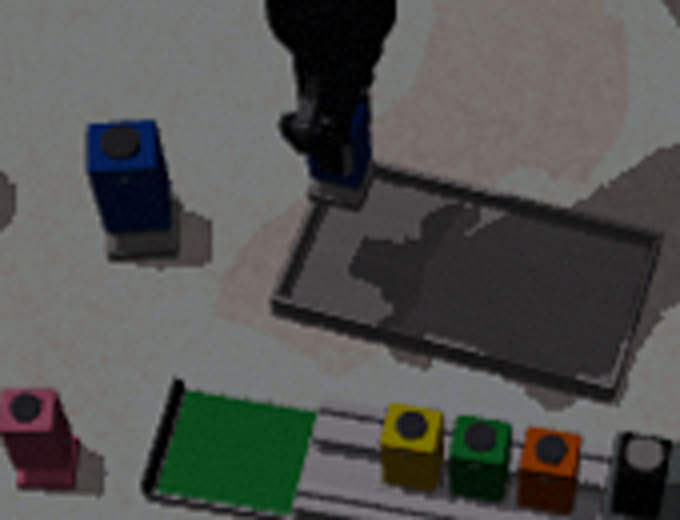

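The blue dog is held upright over the tray's left end, and the tray hasn't moved. Lower, release and rise.

move_arm(jaw=[255,255,255,255,255,255,60,60,60,60], dp=[[0.0002,-0.001,0.0242],[0,0,0.0242],[0,0,0.0242],[0,0,0.022],[0,0,0.002],[0,0,0],[0,0,0],[0,0,0],[0,0,0],[0,0,0]], rotation=[[0,0,0],[0,0,0],[0,0,0],[0,0,0],[0,0,0],[0,0,0],[0,0,0],[0,0,0],[0,0,0],[0,0,0]])

```text
clock: 7.5
position: [0.4195, -0.1366, 0.0488]
tool_rot: [3.141, -0.0, 1.316]
force: [-0.4, 0.3, -0.3]
grip_width: 0.0656
```

move_arm(jaw=[60,60,60,60,60], dp=[[0,0,-0.02],[0,0,-0.04],[0,0,-0.04],[0,0,-0.02],[0,0,0]], rotation=[[0,0,0],[0,0,0],[0,0,0],[0,0,0],[0,0,0]])

```text
clock: 8.12
position: [0.42, -0.1365, 0.1455]
tool_rot: [3.14, -0.0, 1.317]
force: [-0.4, 1.1, -0.1]
grip_width: 0.0657
```

```bash
python3 -c "
from h import *
st(); plan(railpt(0,-.0614,.145),YAW,7)"
```

```text
t 8.12 p [ 0.42   -0.1365  0.1455] rot [ 3.1396e+00 -5.0000e-04  1.3167e+00] F [-0.4  1.1 -0.1] w 0.0657 rail [-0.1708 -0.1389  0.1455]
dist mm [180.5  51.1  -0.5] dp [[0.0169, 0.0289, 0.0002], [0.0165, 0.0291, 0.0001], [0.0161, 0.0294, 0.0001], [0.0156, 0.0296, 0.0001], [0.0152, 0.0299, 0.0001], [0.0147, 0.0301, 0.0001], [0.0143, 0.0303, 0.0001]] rot [0.0001, -0.0, -0.0047]
```

move_arm(jaw=[60,60,60,60,60,60,60,60,60], dp=[[0.0169,0.0289,0.0002],[0.0165,0.0291,0],[0.0161,0.0294,0],[0.0156,0.0296,0],[0.0152,0.0299,0],[0.0147,0.0301,0],[0.0143,0.0303,0],[0,0,0],[0,0,0]], rotation=[[0,0,-0.0047],[0,0,-0.0047],[0,0,-0.0047],[0,0,-0.0047],[0,0,-0.0047],[0,0,-0.0047],[0,0,-0.0047],[0,0,0],[0,0,0]])

```text
clock: 9.25
position: [0.5989, -0.086, 0.1436]
tool_rot: [-3.14, 0.0, 1.419]
force: [-0.2, -0.7, -0.1]
grip_width: 0.0652
```

move_arm(jaw=[60,60,60,60,60,255,255,255,255,255], dp=[[0,0,0.0283],[0,0,0.0283],[0,0,0.0283],[0,0,0.0283],[0,0,0],[0,0,0],[0,0,0],[0,0,0],[0,0,0],[0,0,0]], rotation=[[0,0,0],[0,0,0],[0,0,0],[0,0,0],[0,0,0],[0,0,0],[0,0,0],[0,0,0],[0,0,0],[0,0,0]])

```text
clock: 10.5
position: [0.6003, -0.0858, 0.055]
tool_rot: [3.14, -0.0, 1.42]
force: [-2.0, -0.3, 8.4]
grip_width: 0.0295
```

```bash
python3 -c "
from h import *
st(); plan(railpt(0,-.18,bot.observe()['position'][2]),YAW,8)"
```

```text
t 10.5 p [ 0.6003 -0.0858  0.055 ] rot [ 3.1404e+00 -2.0000e-04  1.4197e+00] F [-2.  -0.3  8.4] w 0.0295 rail [-0.0001 -0.0618  0.055 ]
dist mm [ -17.5 -116.9    0. ] dp [[-0.0185, 0.0, -0.0], [-0.0185, 0.0, -0.0], [-0.0185, 0.0, -0.0], [-0.0185, 0.0, -0.0], [-0.0185, 0.0, -0.0], [-0.0185, 0.0, -0.0], [-0.0185, 0.0, -0.0], [-0.0185, 0.0, -0.0]] rot [0.0, -0.0, -0.0001]
```

move_arm(jaw=[255,255,255,255,255,255,255,255,255,255], dp=[[-0.0185,0,0],[-0.0185,0,0],[-0.0185,0,0],[-0.0185,0,0],[-0.0185,0,0],[-0.0185,0,0],[-0.0185,0,0],[-0.0185,0,0],[0,0,0],[0,0,0]], rotation=[[0,0,0],[0,0,0],[0,0,0],[0,0,0],[0,0,0],[0,0,0],[0,0,0],[0,0,0],[0,0,0],[0,0,0]])

```text
clock: 11.75
position: [0.5822, -0.2022, 0.0538]
tool_rot: [-3.141, -0.0, 1.42]
force: [0.7, 0.6, 0.3]
grip_width: 0.0002
```

```bash
python3 -c "
from h import *
st(); p=slot(-.028,bot.observe()['position'][2],.002);plan(p,np.pi/2+TRAY[2],7)
im=grab_frame('scene');tray_find(im);cv2.imwrite('pics/v8.png',cv2.resize(im[100:230,200:370],None,fx=4,fy=4,interpolation=2))"
```

```text
t 11.75 p [ 0.5822 -0.2022  0.0538] rot [-3.1415e+00 -4.0000e-04  1.4200e+00] F [0.7 0.6 0.3] w 0.0002 rail [-0.0006 -0.1796  0.0538]
dist mm [-145.8  118.4    0. ] dp [[0.017, -0.0289, 0.0], [0.0166, -0.0292, 0.0], [0.0161, -0.0294, 0.0], [0.0157, -0.0297, 0.0], [0.0152, -0.0299, 0.0], [0.0148, -0.0301, 0.0], [0.0143, -0.0303, 0.0]] rot [-0.0, -0.0, 0.0048]
tray fit [ 0.4458 -0.0563 -0.2487] score 10.95 at nominal 9.37
```

View pics/v8.png

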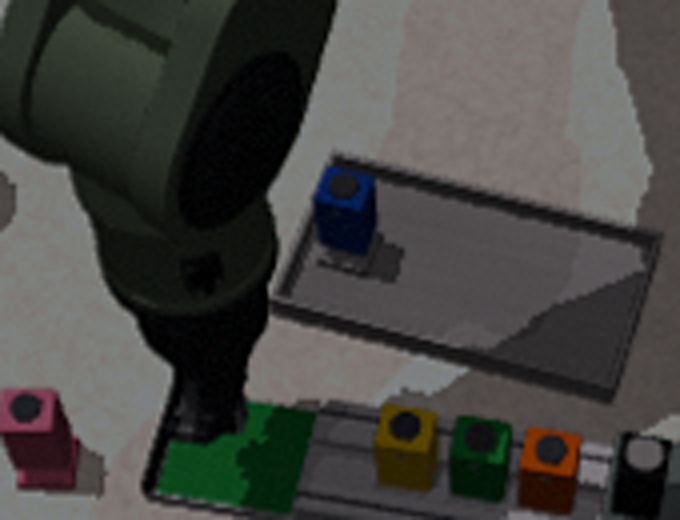

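The grip slackened early in the slide. The yellow dog moved only about 3 mm and is still upright on the rail at crop (406,425), and blue stands in the tray. I'll go back and regrip with more squeeze.

move_arm(jaw=[255,255,60,60,60,60,60,60,60,60], dp=[[0,0,-0.055],[0,0,-0.058],[0.028,-0.0008,0],[0.028,0,0],[0.028,0,0],[0.028,0,0],[0.031,0,0],[0,0,0],[0,0,0.0283],[0,0,0.0283]], rotation=[[0,0,0],[0,0,0],[0,0,0],[0,0,0],[0,0,0],[0,0,0],[0,0,0],[0,0,0],[0,0,0],[0,0,0]], squeeze=60)

```text
clock: 13.05
position: [0.5987, -0.0896, 0.0987]
tool_rot: [3.141, 0.0, 1.42]
force: [0.5, -0.8, -0.4]
grip_width: 0.0653
```

move_arm(jaw=[60,60,60,255,255,255,255,255], dp=[[0,0,0.0283],[0,0,0.0263],[0,0,0],[0,0,0],[0,0,0],[0,0,0],[0,0,0],[0,0,0]], rotation=[[0,0,0],[0,0,0],[0,0,0],[0,0,0],[0,0,0],[0,0,0],[0,0,0],[0,0,0]])

```text
clock: 14.05
position: [0.5991, -0.0896, 0.0565]
tool_rot: [3.14, -0.0, 1.42]
force: [-1.5, -0.6, 5.1]
grip_width: 0.0291
```

```bash
python3 -c "
from h import *
st(); plan(railpt(0,-.18,bot.observe()['position'][2]),YAW,8)"
```

```text
t 14.05 p [ 0.5991 -0.0896  0.0565] rot [ 3.1403e+00 -2.0000e-04  1.4198e+00] F [-1.5 -0.6  5.1] w 0.0291 rail [-0.0007 -0.0657  0.0565]
dist mm [ -16.4 -113.1    0. ] dp [[-0.0179, 0.0001, -0.0], [-0.0179, 0.0001, -0.0], [-0.0179, 0.0001, -0.0], [-0.0179, 0.0001, -0.0], [-0.0179, 0.0001, -0.0], [-0.0179, 0.0001, -0.0], [-0.0179, 0.0001, -0.0], [-0.0179, 0.0001, -0.0]] rot [0.0001, -0.0, -0.0]
```

move_arm(jaw=[255,255,255,255,255,255,255,255,255,255], dp=[[-0.0179,0,0],[-0.0179,0,0],[-0.0179,0,0],[-0.0179,0,0],[-0.0179,0,0],[-0.0179,0,0],[-0.0179,0,0],[-0.0179,0,0],[0,0,0],[0,0,0]], rotation=[[0,0,0],[0,0,0],[0,0,0],[0,0,0],[0,0,0],[0,0,0],[0,0,0],[0,0,0],[0,0,0],[0,0,0]])

```text
clock: 15.3
position: [0.5818, -0.2039, 0.0564]
tool_rot: [3.14, 0.002, 1.419]
force: [-1.2, -5.6, 8.6]
grip_width: 0.0291
```

```bash
python3 -c "
from h import *
st(); p=slot(-.028,bot.observe()['position'][2],.002);plan(p,np.pi/2+TRAY[2],7)
tray_find()"
```

```text
t 15.3 p [ 0.5818 -0.2039  0.0564] rot [3.1398e+00 1.6000e-03 1.4191e+00] F [-1.2 -5.6  8.6] w 0.0291 rail [-0.0007 -0.1813  0.0564]
dist mm [-145.5  120.1    0. ] dp [[0.0173, -0.0289, -0.0001], [0.0168, -0.0292, -0.0001], [0.0164, -0.0294, -0.0001], [0.016, -0.0297, -0.0], [0.0155, -0.0299, -0.0], [0.0151, -0.0301, -0.0], [0.0146, -0.0303, -0.0]] rot [0.0001, 0.0001, 0.0047]
tray fit [ 0.444  -0.056  -0.2487] score 11.06 at nominal 9.77
```

move_arm(jaw=[255,255,255,255,255,255,255,255,255,255], dp=[[0,0,-0.04],[0,0,-0.045],[0,0,-0.04],[0.0173,-0.0289,0],[0.0168,-0.0292,0],[0.0164,-0.0294,0],[0.016,-0.0297,0],[0.0155,-0.0299,0],[0.0151,-0.0301,0],[0.0146,-0.0303,0]], rotation=[[0,0,0],[0,0,0],[0,0,0],[0,0,0.0047],[0,0,0.0047],[0,0,0.0047],[0,0,0.0047],[0,0,0.0047],[0,0,0.0047],[0,0,0.0047]])

```text
clock: 16.6
position: [0.435, -0.0817, 0.1555]
tool_rot: [-3.142, -0.0, 1.317]
force: [-0.5, 0.8, -2.5]
grip_width: 0.0291
```

move_arm(jaw=[255,255], dp=[[0,0,0],[0,0,0]], rotation=[[0,0,0],[0,0,0]])

```text
clock: 16.85
position: [0.4364, -0.0827, 0.1556]
tool_rot: [3.141, -0.0, 1.317]
force: [0.4, 0.6, -1.6]
grip_width: 0.0292
```

```bash
python3 -c "
from h import *
st(); plan(slot(-.028,.0504,.002),np.pi/2+TRAY[2],5);tray_find()"
```

```text
t 16.85 p [ 0.4364 -0.0827  0.1556] rot [ 3.1408e+00 -2.0000e-04  1.3171e+00] F [ 0.4  0.6 -1.6] w 0.0292 rail [-0.1626 -0.0832  0.1556]
dist mm [  -0.    -1.1 -105.2] dp [[-0.0003, 0.0, 0.0263], [-0.0003, 0.0, 0.0263], [-0.0003, 0.0001, 0.0263], [-0.0003, 0.0001, 0.0263], [-0.0003, 0.0001, 0.0263]] rot [0.0, -0.0, 0.0001]
tray fit [ 0.4456 -0.057  -0.2564] score 11.13 at nominal 10.27
```

move_arm(jaw=[255,255,255,255,255,255,60,60,60,60], dp=[[-0.001,0,0.033],[0,0,0.035],[0,0,0.035],[0,0,0.025],[0,0,0.0035],[0,0,0],[0,0,0],[0,0,0],[0,0,0],[0,0,0]], rotation=[[0,0,0],[0,0,0],[0,0,0],[0,0,0],[0,0,0],[0,0,0],[0,0,0],[0,0,0],[0,0,0],[0,0,0]])

```text
clock: 18.15
position: [0.4357, -0.0836, 0.0503]
tool_rot: [3.141, -0.0, 1.316]
force: [-0.7, -0.4, -0.5]
grip_width: 0.0655
```

move_arm(jaw=[60,60,60,60,60], dp=[[0,0,-0.02],[0,0,-0.04],[0,0,-0.04],[0,0,-0.02],[0,0,0]], rotation=[[0,0,0],[0,0,0],[0,0,0],[0,0,0],[0,0,0]])

```text
clock: 18.77
position: [0.4362, -0.0834, 0.147]
tool_rot: [3.14, -0.001, 1.317]
force: [-0.3, 0.1, -0.5]
grip_width: 0.0656
```

```bash
python3 -c "
from h import *
st(); plan(railpt(0,-.0195,.145),YAW,7)"
```

```text
t 18.77 p [ 0.4362 -0.0834  0.147 ] rot [ 3.1397e+00 -8.0000e-04  1.3168e+00] F [-0.3  0.1 -0.5] w 0.0656 rail [-0.1627 -0.084   0.147 ]
dist mm [170.5  39.5  -2. ] dp [[0.0145, 0.0277, 0.0004], [0.0141, 0.0279, 0.0004], [0.0136, 0.0281, 0.0004], [0.0132, 0.0283, 0.0004], [0.0128, 0.0285, 0.0004], [0.0124, 0.0287, 0.0004], [0.0119, 0.0289, 0.0004]] rot [0.0001, -0.0, -0.0047]
```

move_arm(jaw=[60,60,60,60,60,60,60,60,60], dp=[[0.0145,0.0277,0.0004],[0.0141,0.0279,0.0004],[0.0136,0.0281,0.0004],[0.0132,0.0283,0.0004],[0.0128,0.0285,0.0004],[0.0124,0.0287,0.0004],[0.0119,0.0289,0.0004],[0,0,0],[0,0,0]], rotation=[[0,0,-0.0047],[0,0,-0.0047],[0,0,-0.0047],[0,0,-0.0047],[0,0,-0.0047],[0,0,-0.0047],[0,0,-0.0047],[0,0,0],[0,0,0]])

```text
clock: 19.9
position: [0.6053, -0.0446, 0.1431]
tool_rot: [-3.14, 0.0, 1.419]
force: [-0.6, -0.7, 0.5]
grip_width: 0.0653
```

move_arm(jaw=[60,60,60,60,60,255,255,255,255,255], dp=[[0,0,0.0283],[0,0,0.0283],[0,0,0.0283],[0,0,0.0283],[0,0,0],[0,0,0],[0,0,0],[0,0,0],[0,0,0],[0,0,0]], rotation=[[0,0,0],[0,0,0],[0,0,0],[0,0,0],[0,0,0],[0,0,0],[0,0,0],[0,0,0],[0,0,0],[0,0,0]])

```text
clock: 21.15
position: [0.6066, -0.0443, 0.0544]
tool_rot: [3.14, -0.0, 1.42]
force: [-1.9, -0.3, 7.0]
grip_width: 0.0295
```

```bash
python3 -c "
from h import *
st(); plan(railpt(0,-.18,bot.observe()['position'][2]),YAW,10)"
```

```text
t 21.15 p [ 0.6066 -0.0443  0.0544] rot [ 3.1404e+00 -3.0000e-04  1.4198e+00] F [-1.9 -0.3  7. ] w 0.0295 rail [-0.0001 -0.0198  0.0544]
dist mm [ -23.8 -158.4    0. ] dp [[-0.02, 0.0, -0.0], [-0.02, 0.0, -0.0], [-0.02, 0.0, -0.0], [-0.02, 0.0, -0.0], [-0.02, 0.0, -0.0], [-0.02, 0.0, -0.0], [-0.02, 0.0, -0.0], [-0.02, 0.0, -0.0], [-0.02, 0.0, -0.0], [-0.02, 0.0, -0.0]] rot [0.0, -0.0, -0.0]
```

move_arm(jaw=[255,255,255,255,255,255,255,255,255,255], dp=[[-0.02,0,0],[-0.02,0,0],[-0.02,0,0],[-0.02,0,0],[-0.02,0,0],[-0.02,0,0],[-0.02,0,0],[-0.02,0,0],[-0.02,0,0],[-0.02,0,0]], rotation=[[0,0,0],[0,0,0],[0,0,0],[0,0,0],[0,0,0],[0,0,0],[0,0,0],[0,0,0],[0,0,0],[0,0,0]])

```text
clock: 22.4
position: [0.5828, -0.2023, 0.0544]
tool_rot: [3.14, -0.001, 1.42]
force: [1.4, 3.5, 6.4]
grip_width: 0.0292
```

move_arm(jaw=[255,255], dp=[[0,0,0],[0,0,0]], rotation=[[0,0,0],[0,0,0]])

```text
clock: 22.65
position: [0.5825, -0.2033, 0.0543]
tool_rot: [3.14, 0.001, 1.419]
force: [-1.7, -5.3, 6.5]
grip_width: 0.0291
```

```bash
python3 -c "
from h import *
st(); p=slot(.028,bot.observe()['position'][2],.002);plan(p,np.pi/2+TRAY[2],7)
tray_find()"
```

```text
t 22.65 p [ 0.5825 -0.2033  0.0543] rot [3.1399e+00 1.3000e-03 1.4190e+00] F [-1.7 -5.3  6.5] w 0.0291 rail [-1.000e-04 -1.807e-01  5.430e-02]
dist mm [-132.   173.7    0. ] dp [[0.0271, -0.028, -0.0001], [0.0267, -0.0284, -0.0001], [0.0263, -0.0288, -0.0001], [0.0258, -0.0292, -0.0], [0.0254, -0.0295, -0.0], [0.025, -0.0299, -0.0], [0.0245, -0.0303, -0.0]] rot [0.0001, 0.0001, 0.0047]
tray fit [ 0.4442 -0.056  -0.2485] score 10.86 at nominal 9.52
```

move_arm(jaw=[255,255,255,255,255,255,255,255,255,255], dp=[[0,0,-0.04],[0,0,-0.045],[0,0,-0.04],[0.0271,-0.028,0],[0.0267,-0.0284,0],[0.0263,-0.0288,0],[0.0258,-0.0292,0],[0.0254,-0.0295,0],[0.025,-0.0299,0],[0.0245,-0.0303,0]], rotation=[[0,0,0],[0,0,0],[0,0,0],[0,0,0.0047],[0,0,0.0047],[0,0,0.0047],[0,0,0.0047],[0,0,0.0047],[0,0,0.0047],[0,0,0.0047]])

```text
clock: 23.95
position: [0.4491, -0.0274, 0.1535]
tool_rot: [3.142, -0.0, 1.316]
force: [1.1, -0.0, -1.6]
grip_width: 0.0294
```

move_arm(jaw=[255,255], dp=[[0,0,0],[0,0,0]], rotation=[[0,0,0],[0,0,0]])

```text
clock: 24.2
position: [0.4502, -0.0285, 0.1536]
tool_rot: [3.141, -0.0, 1.317]
force: [0.6, -0.1, -2.7]
grip_width: 0.0291
```

```bash
python3 -c "
from h import *
st(); plan(slot(.028,.0484,.002),np.pi/2+TRAY[2],5)
im=grab_frame('scene');tray_find(im);cv2.imwrite('pics/v9.png',cv2.resize(im[100:230,220:390],None,fx=4,fy=4,interpolation=2))"
```

```text
t 24.2 p [ 0.4502 -0.0285  0.1536] rot [ 3.1410e+00 -2.0000e-04  1.3171e+00] F [ 0.6 -0.1 -2.7] w 0.0291 rail [-0.157  -0.0276  0.1536]
dist mm [   0.3   -1.1 -105.2] dp [[-0.0003, 0.0001, 0.0263], [-0.0002, 0.0001, 0.0263], [-0.0002, 0.0001, 0.0263], [-0.0002, 0.0001, 0.0263], [-0.0002, 0.0001, 0.0263]] rot [0.0, -0.0, 0.0001]
tray fit [ 0.4439 -0.0564 -0.2622] score 11.45 at nominal 10.77
```

View pics/v9.png

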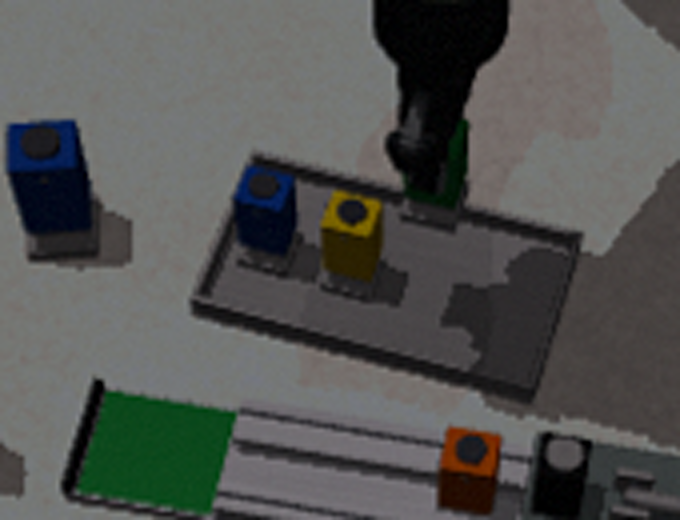

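Blue and yellow stand in the tray, green is held over the third place, and orange is left on the rail.

move_arm(jaw=[255,255,255,255,255,255,60,60,60,60], dp=[[-0.001,0,0.033],[0,0,0.035],[0,0,0.035],[0,0,0.025],[0,0,0.0035],[0,0,0],[0,0,0],[0,0,0],[0,0,0],[0,0,0]], rotation=[[0,0,0],[0,0,0],[0,0,0],[0,0,0],[0,0,0],[0,0,0],[0,0,0],[0,0,0],[0,0,0],[0,0,0]])

```text
clock: 25.5
position: [0.4498, -0.0295, 0.0483]
tool_rot: [3.141, -0.0, 1.317]
force: [0.3, -0.4, -0.4]
grip_width: 0.0655
```

move_arm(jaw=[60,60,60,60,60], dp=[[0,0,-0.02],[0,0,-0.04],[0,0,-0.04],[0,0,-0.02],[0,0,0]], rotation=[[0,0,0],[0,0,0],[0,0,0],[0,0,0],[0,0,0]])

```text
clock: 26.12
position: [0.4502, -0.0294, 0.145]
tool_rot: [3.14, -0.001, 1.317]
force: [-0.2, 0.5, -0.9]
grip_width: 0.0652
```

```bash
python3 -c "
from h import *
st(); plan(railpt(0,.0242,.145),YAW,7)"
```

```text
t 26.12 p [ 0.4502 -0.0294  0.145 ] rot [ 3.1399e+00 -9.0000e-04  1.3167e+00] F [-0.2  0.5 -0.9] w 0.0652 rail [-0.1569 -0.0284  0.145 ]
dist mm [163.   28.6  -0. ] dp [[0.0123, 0.0269, 0.0001], [0.0119, 0.0271, 0.0001], [0.0114, 0.0272, 0.0], [0.011, 0.0274, 0.0], [0.0106, 0.0276, 0.0], [0.0102, 0.0277, 0.0], [0.0098, 0.0279, 0.0]] rot [0.0001, -0.0, -0.0047]
```

move_arm(jaw=[60,60,60,60,60,60,60,60,60], dp=[[0.0123,0.0269,0],[0.0119,0.0271,0],[0.0114,0.0272,0],[0.011,0.0274,0],[0.0106,0.0276,0],[0.0102,0.0277,0],[0.0098,0.0279,0],[0,0,0],[0,0,0]], rotation=[[0,0,-0.0047],[0,0,-0.0047],[0,0,-0.0047],[0,0,-0.0047],[0,0,-0.0047],[0,0,-0.0047],[0,0,-0.0047],[0,0,0],[0,0,0]])

```text
clock: 27.25
position: [0.6118, -0.0014, 0.1433]
tool_rot: [-3.14, 0.0, 1.419]
force: [-0.7, -0.5, -0.2]
grip_width: 0.0654
```

move_arm(jaw=[60,60,60,60,60,255,255,255,255,255], dp=[[0,0,0.0283],[0,0,0.0283],[0,0,0.0283],[0,0,0.0283],[0,0,0],[0,0,0],[0,0,0],[0,0,0],[0,0,0],[0,0,0]], rotation=[[0,0,0],[0,0,0],[0,0,0],[0,0,0],[0,0,0],[0,0,0],[0,0,0],[0,0,0],[0,0,0],[0,0,0]])

```text
clock: 28.5
position: [0.6132, -0.0011, 0.0547]
tool_rot: [3.14, -0.0, 1.42]
force: [-1.8, 0.0, 6.4]
grip_width: 0.0293
```

```bash
python3 -c "
from h import *
st(); plan(railpt(0,-.18,bot.observe()['position'][2]),YAW,10)"
```

```text
t 28.5 p [ 0.6132 -0.0011  0.0547] rot [ 3.1404e+00 -4.0000e-04  1.4197e+00] F [-1.8  0.   6.4] w 0.0293 rail [-0.      0.0239  0.0547]
dist mm [ -30.4 -201.6    0. ] dp [[-0.0255, 0.0, -0.0], [-0.0255, 0.0, -0.0], [-0.0255, 0.0, -0.0], [-0.0255, 0.0, -0.0], [-0.0255, 0.0, -0.0], [-0.0255, 0.0, -0.0], [-0.0255, 0.0, -0.0], [-0.0255, 0.0, -0.0], [-0.0255, 0.0, -0.0], [-0.0255, 0.0, -0.0]] rot [0.0, -0.0, -0.0]
```

move_arm(jaw=[255,255,255,255,255,255,255,255,255,255], dp=[[-0.0255,0,0],[-0.0255,0,0],[-0.0255,0,0],[-0.0255,0,0],[-0.0255,0,0],[-0.0255,0,0],[-0.0255,0,0],[-0.0255,0,0],[-0.0255,0,0],[-0.0255,0,0]], rotation=[[0,0,0],[0,0,0],[0,0,0],[0,0,0],[0,0,0],[0,0,0],[0,0,0],[0,0,0],[0,0,0],[0,0,0]])

```text
clock: 29.75
position: [0.5827, -0.203, 0.0547]
tool_rot: [3.14, -0.001, 1.42]
force: [1.2, 4.6, 6.7]
grip_width: 0.029
```

move_arm(jaw=[255,255], dp=[[0,0,0],[0,0,0]], rotation=[[0,0,0],[0,0,0]])

```text
clock: 30.0
position: [0.5824, -0.2039, 0.0546]
tool_rot: [3.14, 0.001, 1.419]
force: [-1.4, -5.3, 8.9]
grip_width: 0.0292
```

```bash
python3 -c "
from h import *
st(); p=slot(.084,bot.observe()['position'][2],.002);plan(p,np.pi/2+TRAY[2],7)
tray_find()"
```

```text
t 30.0 p [ 0.5824 -0.2039  0.0546] rot [3.1398e+00 1.3000e-03 1.4187e+00] F [-1.4 -5.3  8.9] w 0.0292 rail [-1.000e-04 -1.813e-01  5.460e-02]
dist mm [-117.7  228.5    0. ] dp [[0.0371, -0.027, -0.0001], [0.0367, -0.0275, -0.0001], [0.0363, -0.028, -0.0001], [0.0359, -0.0286, -0.0001], [0.0355, -0.0291, -0.0], [0.0351, -0.0296, -0.0], [0.0346, -0.0301, -0.0]] rot [0.0001, 0.0001, 0.0047]
tray fit [ 0.4442 -0.0561 -0.2467] score 10.95 at nominal 9.63
```

move_arm(jaw=[255,255,255,255,255,255,255,255,255,255], dp=[[0,0,-0.045],[0,0,-0.045],[0,0,-0.045],[0.0371,-0.027,0],[0.0367,-0.0275,0],[0.0363,-0.028,0],[0.0359,-0.0286,0],[0.0355,-0.0291,0],[0.0351,-0.0296,0],[0.0346,-0.0301,0]], rotation=[[0,0,0],[0,0,0],[0,0,0],[0,0,0.0047],[0,0,0.0047],[0,0,0.0047],[0,0,0.0047],[0,0,0.0047],[0,0,0.0047],[0,0,0.0047]])

```text
clock: 31.3
position: [0.4633, 0.027, 0.1618]
tool_rot: [3.142, -0.0, 1.316]
force: [0.7, 0.3, -1.5]
grip_width: 0.0295
```

move_arm(jaw=[255,255], dp=[[0,0,0],[0,0,0]], rotation=[[0,0,0],[0,0,0]])

```text
clock: 31.55
position: [0.4643, 0.0255, 0.1618]
tool_rot: [3.141, -0.0, 1.317]
force: [0.2, -0.5, -1.7]
grip_width: 0.0292
```

```bash
python3 -c "
from h import *
st(); plan(slot(.084,.0486,.002),np.pi/2+TRAY[2],5)
tray_find()"
```

```text
t 31.55 p [0.4643 0.0255 0.1618] rot [ 3.1412e+00 -1.0000e-04  1.3170e+00] F [ 0.2 -0.5 -1.7] w 0.0292 rail [-0.1512  0.028   0.1618]
dist mm [   0.4   -1.  -113.2] dp [[-0.0002, 0.0001, 0.0283], [-0.0002, 0.0002, 0.0283], [-0.0002, 0.0002, 0.0283], [-0.0002, 0.0002, 0.0283], [-0.0002, 0.0002, 0.0283]] rot [0.0, -0.0, 0.0001]
tray fit [ 0.4508 -0.0566 -0.2791] score 11.45 at nominal 10.73
```

move_arm(jaw=[255,255,255,255,255,255,60,60,60,60], dp=[[-0.001,0,0.035],[0,0,0.038],[0,0,0.038],[0,0,0.027],[0,0,0.0035],[0,0,0],[0,0,0],[0,0,0],[0,0,0],[0,0,0]], rotation=[[0,0,0],[0,0,0],[0,0,0],[0,0,0],[0,0,0],[0,0,0],[0,0,0],[0,0,0],[0,0,0],[0,0,0]])

```text
clock: 32.85
position: [0.464, 0.0247, 0.0485]
tool_rot: [3.141, -0.0, 1.316]
force: [0.1, -0.3, 0.1]
grip_width: 0.0654
```

move_arm(jaw=[60,60,60,60,60,60], dp=[[0,0,-0.02],[0,0,-0.05],[0,0,-0.05],[0,0,-0.04],[0,0,0],[0,0,0]], rotation=[[0,0,0],[0,0,0],[0,0,0],[0,0,0],[0,0,0],[0,0,0]])

```text
clock: 33.6
position: [0.4637, 0.0248, 0.1766]
tool_rot: [3.142, -0.0, 1.317]
force: [0.8, 0.1, -1.6]
grip_width: 0.0653
```

```bash
python3 -c "
from h import *
st();tray_find()
im=grab_frame('scene');cv2.imwrite('pics/v10.png',cv2.resize(im[130:260,230:440],None,fx=3.8,fy=3.8,interpolation=2))"
```

```text
t 33.6 p [0.4637 0.0248 0.1766] rot [ 3.1416e+00 -3.0000e-04  1.3166e+00] F [ 0.8  0.1 -1.6] w 0.0653 rail [-0.1517  0.0272  0.1766]
tray fit [ 0.4477 -0.0561 -0.2359] score 11.93 at nominal 10.73
```

View pics/v10.png

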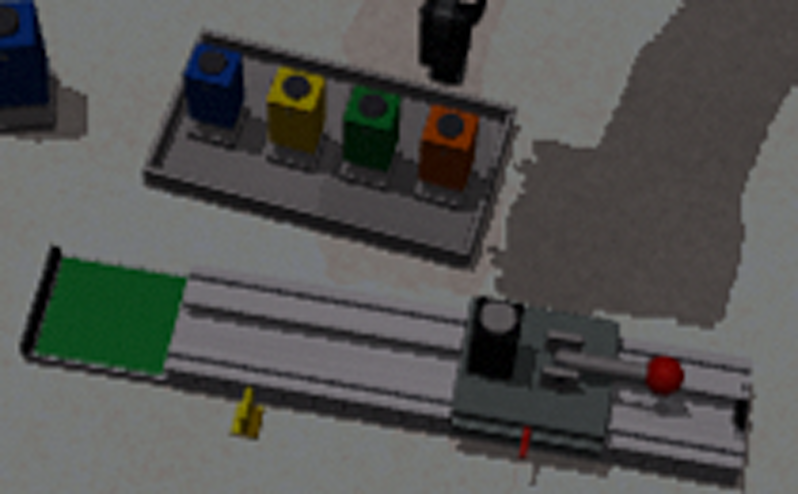

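All four dogs stand in the tray: crop (213,85), (296,110), (371,130), (449,148). The carriage hasn't moved, with its ball at (664,376) and pointer at (525,440). Next is the lever.

```bash
python3 -c "
from h import *
plan(railpt(0,.1895,.145),YAW,8)
p=ray('scene',(230+664.5/3.8-.5,130+376.5/3.8-.5),.062);print(place(0,0,-RAIL[2],p-[RAIL[0],RAIL[1],0]))"
```

```text
dist mm [174.4 138.1 -31. ] dp [[0.0277, 0.0209, 0.0048], [0.0275, 0.0213, 0.0048], [0.0272, 0.0217, 0.0048], [0.0269, 0.022, 0.0048], [0.0266, 0.0224, 0.0048], [0.0263, 0.0227, 0.0048], [0.026, 0.0231, 0.0048], [0.0257, 0.0234, 0.0048]] rot [-0.0, 0.0, -0.0042]
[[0.00100795 0.19024515 0.062     ]]
```

move_arm(jaw=[60,60,60,60,60,60,60,60,60,60], dp=[[0.0277,0.0209,0.0048],[0.0275,0.0213,0.0048],[0.0272,0.0217,0.0048],[0.0269,0.022,0.0048],[0.0266,0.0224,0.0048],[0.0263,0.0227,0.0048],[0.026,0.0231,0.0048],[0.0257,0.0234,0.0048],[0,0,0],[0,0,0]], rotation=[[0,0,-0.0042],[0,0,-0.0042],[0,0,-0.0042],[0,0,-0.0042],[0,0,-0.0042],[0,0,-0.0042],[0,0,-0.0042],[0,0,-0.0042],[0,0,0],[0,0,0]])

```text
clock: 34.95
position: [0.6377, 0.162, 0.1449]
tool_rot: [-3.14, 0.001, 1.421]
force: [0.4, -0.6, -0.6]
grip_width: 0.0656
```

```bash
python3 -c "
from h import *
st();plan(railpt(0,.1895,.046),YAW,5)"
```

```text
t 34.95 p [0.6377 0.162  0.1449] rot [-3.1402e+00  1.1000e-03  1.4212e+00] F [ 0.4 -0.6 -0.6] w 0.0656 rail [-1.000e-04  1.888e-01  1.449e-01]
dist mm [  0.2   0.6 -98.9] dp [[0.0002, 0.0001, 0.0247], [0.0002, 0.0, 0.0247], [0.0002, 0.0, 0.0247], [0.0002, 0.0, 0.0247], [0.0002, 0.0, 0.0247]] rot [-0.0001, 0.0001, 0.0]
```

move_arm(jaw=[60,60,60,60,60,60,255,255,255,255], dp=[[0.0005,0.0002,0.0247],[0,0,0.0247],[0,0,0.0247],[0,0,0.0247],[0,0,0.0247],[0,0,0],[0,0,0],[0,0,0],[0,0,0],[0,0,0]], rotation=[[0,0,0],[0,0,0],[0,0,0],[0,0,0],[0,0,0],[0,0,0],[0,0,0],[0,0,0],[0,0,0],[0,0,0]], squeeze=25)

```text
clock: 36.2
position: [0.638, 0.1635, 0.0477]
tool_rot: [-3.141, -0.0, 1.422]
force: [-7.1, 1.0, 8.2]
grip_width: 0.0242
```

move_arm(jaw=[255,255], dp=[[0,0,0],[0,0,0]], rotation=[[0,0,0],[0,0,0]])

```text
clock: 36.45
position: [0.6381, 0.1635, 0.0477]
tool_rot: [-3.141, -0.0, 1.422]
force: [-7.3, 0.1, 8.6]
grip_width: 0.0243
```

```bash
python3 -c "
from h import *
st()
a=np.r_[0,np.linspace(.06,.3,5),np.linspace(.42,1.22,9)];y=.065*np.cos(a)/.8;z=.065*np.sin(a)/.8
print(np.c_[np.diff(y),-np.diff(z)].round(4).tolist())"
```

```text
t 36.45 p [0.6381 0.1635 0.0477] rot [-3.1408e+00 -4.0000e-04  1.4223e+00] F [-7.3  0.1  8.6] w 0.0243 rail [0.     0.1903 0.0477]
[[-0.0001, -0.0049], [-0.0004, -0.0049], [-0.0007, -0.0048], [-0.001, -0.0048], [-0.0013, -0.0047], [-0.0034, -0.0091], [-0.0037, -0.0072], [-0.0044, -0.0068], [-0.005, -0.0064], [-0.0057, -0.0058], [-0.0062, -0.0052], [-0.0067, -0.0046], [-0.0071, -0.0039], [-0.0075, -0.0032]]
```

move_arm(jaw=[255,255,255,255,255,255,255,255,255,255], dp=[[-0.0001,0,-0.0049],[-0.0004,0,-0.0049],[-0.0007,0,-0.0048],[-0.001,0,-0.0048],[-0.0013,0,-0.0047],[-0.0034,0,-0.0091],[-0.0037,0,-0.0072],[-0.0044,0,-0.0068],[-0.005,0,-0.0064],[0,0,0]], rotation=[[0,0,0],[0,0,0],[0,0,0],[0,0,0],[0,0,0],[0,0,0],[0,0,0],[0,0,0],[0,0,0],[0,0,0]])

```text
clock: 37.7
position: [0.6356, 0.1471, 0.0904]
tool_rot: [-3.141, -0.0, 1.422]
force: [-8.0, 1.2, -0.9]
grip_width: 0.0241
```

```bash
python3 -c "
from h import *
st()"
```

```text
t 37.7 p [0.6356 0.1471 0.0904] rot [-3.1406 -0.      1.4216] F [-8.   1.2 -0.9] w 0.0241 rail [0.     0.1737 0.0904]
```

move_arm(jaw=[255,255,255,255,255,255,255,100,100,100], dp=[[-0.0057,0,-0.0058],[-0.0062,0,-0.0052],[-0.0067,0,-0.0046],[-0.0071,0,-0.0039],[-0.0075,0,-0.0032],[0,0,0],[0,0,0],[0,0,0],[0,0,0],[0,0,0]], rotation=[[0,0,0],[0,0,0],[0,0,0],[0,0,0],[0,0,0],[0,0,0],[0,0,0],[0,0,0],[0,0,0],[0,0,0]])

```text
clock: 38.95
position: [0.6326, 0.121, 0.1083]
tool_rot: [3.141, -0.0, 1.422]
force: [-0.5, -0.2, 0.1]
grip_width: 0.0519
```

```bash
python3 -c "
from h import *
st();plan(railpt(0,.080,.165),YAW,5)"
```

```text
t 38.95 p [0.6326 0.121  0.1083] rot [ 3.1408e+00 -1.0000e-04  1.4218e+00] F [-0.5 -0.2  0.1] w 0.0519 rail [0.001  0.1475 0.1083]
dist mm [-11.1 -66.5  56.7] dp [[-0.0169, -0.0003, -0.0142], [-0.0169, -0.0003, -0.0142], [-0.0169, -0.0003, -0.0142], [-0.0169, -0.0003, -0.0142], [-0.0169, -0.0003, -0.0142]] rot [0.0001, -0.0, 0.0001]
```

move_arm(jaw=[60,60,60,60,60,60,60,60,60], dp=[[0,0,-0.035],[0,0,-0.04],[-0.022,-0.0004,0],[-0.022,-0.0004,0],[-0.022,-0.0004,0],[-0.022,-0.0004,0],[0,0,0],[0,0,0],[0,0,0]], rotation=[[0,0,0],[0,0,0],[0,0,0],[0,0,0],[0,0,0],[0,0,0],[0,0,0],[0,0,0],[0,0,0]])

```text
clock: 40.08
position: [0.6206, 0.0524, 0.1678]
tool_rot: [-3.142, -0.0, 1.423]
force: [0.6, -0.8, -0.5]
grip_width: 0.0648
```

```bash
python3 -c "
from h import *
st();plan(railpt(0,.078,.066),YAW,5)
im=grab_frame('scene');cv2.imwrite('pics/v11.png',cv2.resize(im[130:260,230:440],None,fx=3.8,fy=3.8,interpolation=2))"
```

```text
t 40.08 p [0.6206 0.0524 0.1678] rot [-3.1415e+00 -3.0000e-04  1.4229e+00] F [ 0.6 -0.8 -0.5] w 0.0648 rail [-0.0006  0.0779  0.1678]
dist mm [   0.7   -0.  -101.8] dp [[0.0, 0.0002, 0.0255], [0.0, 0.0002, 0.0255], [0.0, 0.0002, 0.0255], [0.0, 0.0002, 0.0255], [0.0, 0.0002, 0.0255]] rot [-0.0, -0.0, 0.0001]
```

View pics/v11.png

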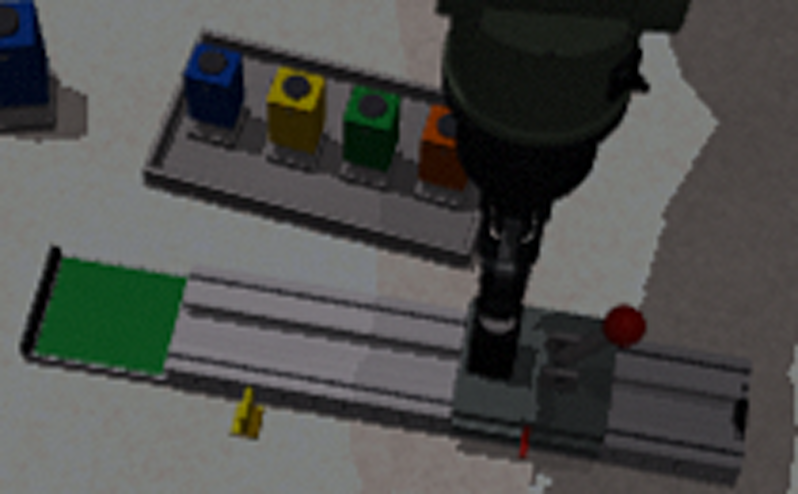

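The lever is up, with its ball at crop (623,325), and the fingers are over the post. I'll check the angle numerically while gripping.

move_arm(jaw=[60,60,60,60,60,255,255,255,255,255], dp=[[0,0.0008,0.0255],[0,0,0.0255],[0,0,0.0255],[0,0,0.0255],[0,0,0.0255],[0,0,0],[0,0,0],[0,0,0],[0,0,0],[0,0,0]], rotation=[[0,0,0],[0,0,0],[0,0,0],[0,0,0],[0,0,0],[0,0,0],[0,0,0],[0,0,0],[0,0,0],[0,0,0]], squeeze=40)

```text
clock: 41.38
position: [0.6205, 0.0516, 0.0665]
tool_rot: [-3.14, -0.0, 1.422]
force: [-5.8, 1.0, 0.5]
grip_width: 0.0296
```

```bash
python3 -c "
from h import *
st()
px=np.array([393.6,215.2])
for a in (.8,.9,1.0,1.1,1.2,1.3): print(a,proj('scene',railpt(0,.125+.065*np.cos(a),.062+.065*np.sin(a)))[0]-px)"
```

```text
t 41.38 p [0.6205 0.0516 0.0665] rot [-3.1404e+00 -1.0000e-04  1.4218e+00] F [-5.8  1.   0.5] w 0.0296 rail [-0.0006  0.0771  0.0665]
0.8 [5.48797475 2.87624589]
0.9 [3.6808249  1.69192451]
1.0 [1.65895218 0.57222337]
1.1 [-0.55635356 -0.46963465]
1.2 [-2.9410289  -1.42124373]
1.3 [-5.46855455 -2.27122865]
```

move_arm(jaw=[255,255,255,255,255,255,255,255,255,255], dp=[[-0.002,0,0],[-0.005,0,0],[-0.01,0,0],[-0.015,0,0],[-0.015,0,0],[-0.015,0,0],[-0.015,0,0],[-0.015,0,0],[-0.015,0,0],[-0.01,0,0]], rotation=[[0,0,0],[0,0,0],[0,0,0],[0,0,0],[0,0,0],[0,0,0],[0,0,0],[0,0,0],[0,0,0],[0,0,0]])

```text
clock: 42.62
position: [0.6062, -0.0403, 0.0665]
tool_rot: [-3.14, -0.001, 1.422]
force: [-8.4, 7.0, 3.0]
grip_width: 0.0296
```

```bash
python3 -c "
from h import *
st()"
```

```text
t 42.62 p [ 0.6062 -0.0403  0.0665] rot [-3.1396e+00 -1.3000e-03  1.4221e+00] F [-8.4  7.   3. ] w 0.0296 rail [-0.001  -0.016   0.0665]
```

move_arm(jaw=[255,255,255,255,255,255,255,255,255,255], dp=[[-0.012,0,0],[-0.014,0,0],[-0.014,0,0],[-0.014,0,0],[-0.014,0,0],[-0.012,0,0],[-0.008,0,0],[-0.004,0,0],[0,0,0],[0,0,0]], rotation=[[0,0,0],[0,0,0],[0,0,0],[0,0,0],[0,0,0],[0,0,0],[0,0,0],[0,0,0],[0,0,0],[0,0,0]])

```text
clock: 43.88
position: [0.5949, -0.1135, 0.0665]
tool_rot: [-3.139, -0.001, 1.422]
force: [-11.8, 3.7, 4.9]
grip_width: 0.0293
```

```bash
python3 -c "
from h import *
st()
im=grab_frame('scene')[215:255,270:330];im2=grab_frame('top')[155:195,320:380]
cv2.imwrite('pics/v12.png',np.vstack([cv2.resize(cv2.convertScaleAbs(i,alpha=1.5),(600,400),interpolation=cv2.INTER_CUBIC)[:300] if 0 else cv2.resize(cv2.convertScaleAbs(i,alpha=1.5)[:30] if k==0 else cv2.convertScaleAbs(i,alpha=1.5)[:30],(600,300),interpolation=cv2.INTER_CUBIC) for k,i in enumerate((im[8:],im2))]))"
```

```text
t 43.88 p [ 0.5949 -0.1135  0.0665] rot [-3.1389e+00 -5.0000e-04  1.4216e+00] F [-11.8   3.7   4.9] w 0.0293 rail [-0.0013 -0.09    0.0665]
```

View pics/v12.png

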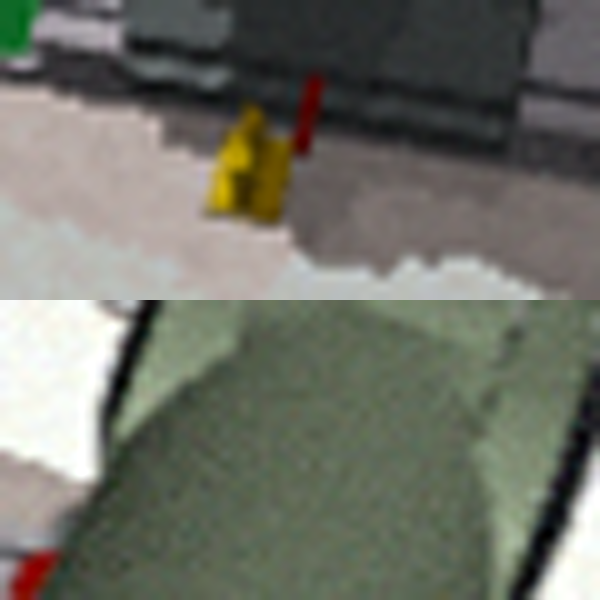

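Only the scene view helps here, because the arm blocks the top view. The pointer runs from (320,78) to (302,150) and the mark's top is at about (253,112), so the pointer is still short of the mark. Working out the difference.

```bash
python3 -c "
from h import *
im=grab_frame('scene');cv2.imwrite('pics/raw12.png',im)
def rl(px,z):
    p=ray('scene',px,z);return place(0,0,-RAIL[2],p-[RAIL[0],RAIL[1],0])[0].round(4)
hsv=cv2.cvtColor(im,cv2.COLOR_BGR2HSV).astype(int)
H,S,V=hsv[215:255,270:330].transpose(2,0,1)
r=np.argwhere(((H<6)|(H>174))&(S>150)&(V>60));y=np.argwhere((H>20)&(H<34)&(S>150))
for n,q,z in(('red',r,.039),('yel',y,.03)):
    for v in np.unique(q[:,0]): 
        u=q[q[:,0]==v,1]; print(n,v+215,u.min()+270,u.max()+270,rl((u.mean()+270,v+215),z))
for z in (0,.03): print(z,[proj('scene',railpt(x,-.0726,z))[0].round(1).tolist() for x in (.042,.05,.06)])
print([proj('scene',railpt(x,-.0574,.039))[0].round(1).tolist() for x in (.042,.05,.06)])
"
```

```text
yel 233 294 295 [ 0.0475 -0.0732  0.03  ]
yel 234 294 295 [ 0.0502 -0.0727  0.03  ]
yel 235 294 296 [ 0.0526 -0.0709  0.03  ]
yel 236 293 296 [ 0.0555 -0.0715  0.03  ]
yel 237 292 298 [ 0.058  -0.0697  0.03  ]
yel 238 292 298 [ 0.0606 -0.0692  0.03  ]
yel 239 292 298 [ 0.0632 -0.0686  0.03  ]
yel 240 292 298 [ 0.0659 -0.068   0.03  ]
yel 241 291 298 [ 0.0687 -0.0687  0.03  ]
yel 242 291 297 [ 0.0716 -0.0693  0.03  ]
yel 243 291 297 [ 0.0742 -0.0688  0.03  ]
yel 244 295 297 [ 0.0759 -0.0634  0.03  ]
0 [[295.7, 236.2], [295.0, 239.0], [294.2, 242.5]]
0.03 [[295.2, 231.1], [294.5, 233.9], [293.7, 237.5]]
[[301.1, 230.5], [300.4, 233.4], [299.6, 237.1]]
```

move_arm(jaw=[255,255,255,255,255,255,255], dp=[[-0.006,0,0],[-0.007,0,0],[-0.004,0,0],[-0.0015,0,0],[0,0,0],[0,0,0],[0,0,0]], rotation=[[0,0,0],[0,0,0],[0,0,0],[0,0,0],[0,0,0],[0,0,0],[0,0,0]])

```text
clock: 44.9
position: [0.5927, -0.1277, 0.0665]
tool_rot: [-3.139, -0.001, 1.422]
force: [-11.9, 5.9, 6.0]
grip_width: 0.0296
```

```bash
cat > pm.py <<'E'
from h import *
st()
im=grab_frame('scene');cv2.imwrite('pics/raw13.png',im)
def rl(px,z):
    p=ray('scene',px,z);return place(0,0,-RAIL[2],p-[RAIL[0],RAIL[1],0])[0].round(4)
for f in('pics/raw12.png','pics/raw13.png'):
    b,g,r=cv2.imread(f)[220:250,275:325].astype(float).transpose(2,0,1)
    red=np.clip(r-np.maximum(g,b)-25,0,None)*(g<.5*r)
    yel=np.clip(np.minimum(r,g)-b-25,0,None)*(g>.6*r)
    for n,w,z in(('red',red,.039),('yel',yel,.03)):
        for v in range(30):
            if w[v].sum()>15: print(f[-6:-4],n,v+220,round((w[v]*np.arange(50)).sum()/w[v].sum()+275,2),rl(((w[v]*np.arange(50)).sum()/w[v].sum()+275,v+220),z))
cv2.imwrite('pics/v13.png',cv2.resize(cv2.convertScaleAbs(im[215:255,270:330],alpha=1.6),(780,520),interpolation=cv2.INTER_CUBIC))
E
python3 pm.py
```

```text
t 44.9 p [ 0.5927 -0.1277  0.0665] rot [-3.1388e+00 -1.0000e-03  1.4218e+00] F [-11.9   5.9   6. ] w 0.0296 rail [-0.0013 -0.1044  0.0665]
12 red 231 301.0 [ 0.0433 -0.0574  0.039 ]
12 red 232 300.75 [ 0.0461 -0.0574  0.039 ]
12 red 233 300.54 [ 0.0489 -0.0574  0.039 ]
12 red 234 300.21 [ 0.0517 -0.0576  0.039 ]
12 red 235 300.0 [ 0.0544 -0.0576  0.039 ]
12 red 236 299.79 [ 0.0571 -0.0575  0.039 ]
12 red 237 299.68 [ 0.0598 -0.0573  0.039 ]
12 yel 234 294.71 [ 0.0501 -0.0722  0.03  ]
12 yel 235 294.52 [ 0.0529 -0.072   0.03  ]
12 yel 236 293.68 [ 0.0559 -0.0735  0.03  ]
12 yel 237 294.46 [ 0.0582 -0.0711  0.03  ]
12 yel 238 294.18 [ 0.061  -0.0712  0.03  ]
12 yel 239 294.25 [ 0.0636 -0.0704  0.03  ]
12 yel 240 293.9 [ 0.0664 -0.0707  0.03  ]
12 yel 241 293.38 [ 0.0692 -0.0714  0.03  ]
12 yel 242 293.17 [ 0.072  -0.0713  0.03  ]
12 yel 243 293.31 [ 0.0745 -0.0704  0.03  ]
12 yel 244 296.11 [ 0.0759 -0.0631  0.03  ]
13 red 230 295.08 [ 0.0434 -0.0723  0.039 ]
13 red 231 295.0 [ 0.0461 -0.0719  0.039 ]
13 red 232 294.75 [ 0.0488 -0.0719  0.039 ]
13 red 233 294.51 [ 0.0516 -0.0719  0.039 ]
13 red 234 294.47 [ 0.0543 -0.0715  0.039 ]
13 red 235 294.0 [ 0.0571 -0.072   0.039 ]
13 red 236 293.76 [ 0.0599 -0.072   0.039 ]
13 yel 237 295.99 [ 0.0575 -0.0673  0.03  ]
13 yel 238 295.17 [ 0.0605 -0.0688  0.03  ]
13 yel 239 295.2 [ 0.0631 -0.0681  0.03  ]
13 yel 240 295.29 [ 0.0657 -0.0673  0.03  ]
13 yel 241 294.18 [ 0.0689 -0.0695  0.03  ]
13 yel 242 293.41 [ 0.0719 -0.0708  0.03  ]
13 yel 243 293.58 [ 0.0744 -0.0698  0.03  ]
13 yel 244 296.09 [ 0.0759 -0.0632  0.03  ]
```

View pics/v13.png

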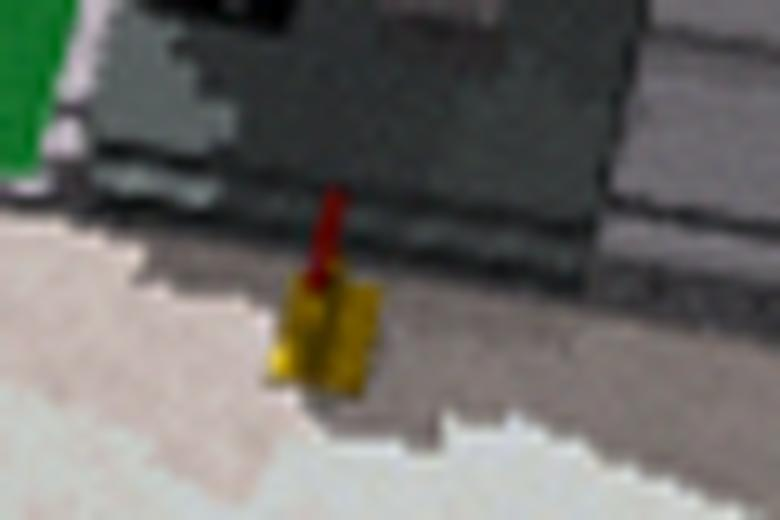

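The pointer (y = -72.0 mm) and the mark (about -72.4 mm) agree within half a millimetre. I'll release the post and go back to the ball.

move_arm(jaw=[60,60,60,60,60,60,60], dp=[[0,0,0],[0,0,0],[0,0,0],[0,0,-0.03],[0,0,-0.05],[0,0,-0.05],[0,0,0]], rotation=[[0,0,0],[0,0,0],[0,0,0],[0,0,0],[0,0,0],[0,0,0],[0,0,0]])

```text
clock: 45.82
position: [0.5957, -0.1288, 0.1729]
tool_rot: [3.137, -0.0, 1.422]
force: [0.4, 0.4, 0.1]
grip_width: 0.065
```

move_arm(jaw=[60,60,60,60,60,60,60,60], dp=[[0.02,0.0016,0],[0.022,0,0],[0.022,0,0],[0.022,0,0],[0.002,0,0],[0,0,0],[0,0,0],[0,0,0]], rotation=[[0,0,0],[0,0,0],[0,0,0],[0,0,0],[0,0,0],[0,0,0],[0,0,0],[0,0,0]])

```text
clock: 46.82
position: [0.6058, -0.0596, 0.17]
tool_rot: [3.142, 0.0, 1.421]
force: [0.2, -0.0, -0.1]
grip_width: 0.0651
```

```bash
python3 -c "
from h import *
plan(railpt(0,-.034,.108),YAW,3)"; sed -i 's/raw12/raw13/;s/,.pics.raw13.png.):/,):/' pm.py; python3 pm.py | grep -v yel; python3 - <<'E'
import cv2,numpy as np
im=cv2.imread('pics/raw13.png').astype(int)[190:250,260:400];b,g,r=im.transpose(2,0,1)
m=((r>90)&(g<.4*r)&(b<.4*r)).astype(np.uint8)
print(cv2.connectedComponentsWithStats(m)[2:])
E
```

```text
dist mm [ -1.3   1.3 -62. ] dp [[0.0005, -0.0006, 0.0258], [0.0005, -0.0006, 0.0258], [0.0005, -0.0006, 0.0258]] rot [0.0, 0.0, 0.0]
t 46.83 p [ 0.6058 -0.0596  0.17  ] rot [3.1415e+00 2.0000e-04 1.4211e+00] F [ 0.2 -0.  -0.1] w 0.0651 rail [ 0.0014 -0.0351  0.17  ]
13 red 229 295.0 [ 0.0407 -0.0731  0.039 ]
13 red 230 295.27 [ 0.0433 -0.0718  0.039 ]
13 red 231 295.18 [ 0.046  -0.0715  0.039 ]
13 red 232 294.65 [ 0.0489 -0.0722  0.039 ]
13 red 233 294.48 [ 0.0516 -0.072   0.039 ]
13 red 234 294.38 [ 0.0543 -0.0717  0.039 ]
13 red 235 294.25 [ 0.057  -0.0714  0.039 ]
13 red 236 293.81 [ 0.0599 -0.0719  0.039 ]
(array([[   0,    0,  140,   60, 8383],
       [  56,    8,    3,    5,   10],
       [  34,   40,    2,    7,    7]], dtype=int32), array([[69.54443517, 29.51210784],
       [56.8       ,  9.9       ],
       [34.42857143, 43.        ]]))
```

move_arm(jaw=[60,60,60,60,60,255,255,255,255,255], dp=[[0.0015,-0.0018,0.0258],[0,0,0.0258],[0,0,0.0258],[0,0,0],[0,0,0],[0,0,0],[0,0,0],[0,0,0],[0,0,0],[0,0,0]], rotation=[[0,0,0],[0,0,0],[0,0,0],[0,0,0],[0,0,0],[0,0,0],[0,0,0],[0,0,0],[0,0,0],[0,0,0]], squeeze=25)

```text
clock: 48.12
position: [0.6039, -0.057, 0.1084]
tool_rot: [-3.14, -0.001, 1.422]
force: [-6.4, 5.0, 7.8]
grip_width: 0.0241
```

```bash
python3 -c "
from h import *
st()"
```

```text
t 48.12 p [ 0.6039 -0.057   0.1084] rot [-3.1401e+00 -7.0000e-04  1.4223e+00] F [-6.4  5.   7.8] w 0.0241 rail [-0.0008 -0.0328  0.1084]
```

```bash
python3 -c "
from h import *
a=np.r_[1.203,np.linspace(1.12,.35,9),np.linspace(.28,0,5)];y=.065*np.cos(a)/.8;z=.065*np.sin(a)/.8
print(np.c_[np.diff(y),-np.diff(z)].round(4).tolist())"
```

```text
[[0.0062, 0.0027], [0.0069, 0.0037], [0.0065, 0.0044], [0.006, 0.005], [0.0055, 0.0055], [0.005, 0.006], [0.0044, 0.0065], [0.0037, 0.0069], [0.003, 0.0072], [0.0018, 0.0054], [0.0014, 0.0055], [0.001, 0.0056], [0.0006, 0.0057], [0.0002, 0.0057]]
```

move_arm(jaw=[255,255,255,255,255,255,255,255,255,255], dp=[[0.0062,0,0.0027],[0.0069,0,0.0037],[0.0065,0,0.0044],[0.006,0,0.005],[0.0055,0,0.0055],[0.005,0,0.006],[0.0044,0,0.0065],[0.0037,0,0.0069],[0.003,0,0.0072],[0,0,0]], rotation=[[0,0,0],[0,0,0],[0,0,0],[0,0,0],[0,0,0],[0,0,0],[0,0,0],[0,0,0],[0,0,0],[0,0,0]])

```text
clock: 49.38
position: [0.6096, -0.0199, 0.0694]
tool_rot: [-3.14, -0.0, 1.422]
force: [-4.8, 2.4, 0.1]
grip_width: 0.0239
```

```bash
python3 -c "
from h import *
st()"; python3 pm.py|grep -v yel
```

```text
t 49.38 p [ 0.6096 -0.0199  0.0694] rot [-3.1400e+00 -1.0000e-04  1.4222e+00] F [-4.8  2.4  0.1] w 0.0239 rail [-0.0008  0.0048  0.0694]
t 49.38 p [ 0.6096 -0.0199  0.0694] rot [-3.1400e+00 -1.0000e-04  1.4222e+00] F [-4.8  2.4  0.1] w 0.0239 rail [-0.0008  0.0048  0.0694]
13 red 229 295.0 [ 0.0407 -0.0731  0.039 ]
13 red 230 295.25 [ 0.0433 -0.0719  0.039 ]
13 red 231 294.66 [ 0.0462 -0.0727  0.039 ]
13 red 232 294.54 [ 0.0489 -0.0725  0.039 ]
13 red 233 294.43 [ 0.0516 -0.0721  0.039 ]
13 red 234 294.32 [ 0.0544 -0.0718  0.039 ]
13 red 235 293.95 [ 0.0572 -0.0722  0.039 ]
13 red 236 293.59 [ 0.06   -0.0724  0.039 ]
13 red 237 294.0 [ 0.0624 -0.0709  0.039 ]
```

move_arm(jaw=[255,255,255,255,255,255,60,60,60,60], dp=[[0.0018,0,0.0054],[0.0014,0,0.0055],[0.001,0,0.0056],[0.0006,0,0.0057],[0.0002,0,0.0057],[0,0,0],[0,0,0],[0,0,0],[0,0,-0.03],[0,0,-0.035]], rotation=[[0,0,0],[0,0,0],[0,0,0],[0,0,0],[0,0,0],[0,0,0],[0,0,0],[0,0,0],[0,0,0],[0,0,0]])

```text
clock: 50.68
position: [0.6108, -0.0165, 0.0999]
tool_rot: [-3.141, 0.0, 1.422]
force: [0.2, -0.0, 0.6]
grip_width: 0.0653
```

move_arm(jaw=[255,255,255,255,255,255], dp=[[0,0,0],[0,0,0],[0,0,0],[0,0,0],[0,0,0],[0,0,0]], rotation=[[0,0,0],[0,0,0],[0,0,0],[0,0,0],[0,0,0],[0,0,0]])

```text
clock: 51.42
position: [0.6107, -0.0163, 0.0992]
tool_rot: [-3.141, 0.0, 1.422]
force: [-0.0, 0.1, 0.3]
grip_width: 0.0
```

```bash
python3 -c "
from h import *
st();plan(railpt(0,.0088,.079),YAW,1)"
```

```text
t 51.42 p [ 0.6107 -0.0163  0.0992] rot [-3.1414e+00  1.0000e-04  1.4219e+00] F [-0.   0.1  0.3] w 0.0 rail [-0.0001  0.0085  0.0992]
dist mm [  0.2   0.3 -20.2] dp [[0.0004, 0.0002, 0.0253]] rot [-0.0001, 0.0, 0.0003]
```

move_arm(jaw=[255,255,255,255,255,255,255], dp=[[0.0004,0,0.0125],[0,0,0.0128],[0,0,0.002],[0,0,0.002],[0,0,0.002],[0,0,0.001],[0,0,0]], rotation=[[0,0,0],[0,0,0],[0,0,0],[0,0,0],[0,0,0],[0,0,0],[0,0,0]])

```text
clock: 52.3
position: [0.6112, -0.016, 0.0744]
tool_rot: [3.141, -0.0, 1.422]
force: [-4.1, 0.2, 12.0]
grip_width: 0.0004
```

move_arm(jaw=[255,255,255,255], dp=[[0,0,0.001],[0,0,0.001],[0,0,0],[0,0,0]], rotation=[[0,0,0],[0,0,0],[0,0,0],[0,0,0]])

```text
clock: 52.8
position: [0.6113, -0.0159, 0.0737]
tool_rot: [3.14, -0.001, 1.422]
force: [-8.8, 1.0, 28.7]
grip_width: 0.0001
```

move_arm(jaw=[255,255,255,255,255,255,255,255,255,255], dp=[[0,0,-0.01],[0,0,-0.03],[0,0,-0.06],[0,0,-0.06],[0.05,0,0],[0.06,0,0],[0.06,0,0],[0.05,0,0],[0,0,0],[0,0,0]], rotation=[[0,0,0],[0,0,0],[0,0,0],[0,0,0],[0,0,0],[0,0,0],[0,0,0],[0,0,0],[0,0,0],[0,0,0]])

```text
clock: 54.05
position: [0.6369, 0.1573, 0.2]
tool_rot: [3.141, 0.001, 1.422]
force: [-0.2, 0.1, 0.1]
grip_width: -0.0001
```

```bash
python3 pm.py; python3 -c "
from h import *
im=cv2.imread('pics/raw13.png');tray_find(im)
cv2.imwrite('pics/v14.png',cv2.resize(cv2.convertScaleAbs(im[130:260,230:440],alpha=1.3),None,fx=3.8,fy=3.8,interpolation=2))"
```

```text
t 54.05 p [0.6369 0.1573 0.2   ] rot [3.1415e+00 6.0000e-04 1.4215e+00] F [-0.2  0.1  0.1] w -0.0001 rail [-1.00e-04  1.84e-01  2.00e-01]
13 red 229 295.0 [ 0.0407 -0.0731  0.039 ]
13 red 230 295.27 [ 0.0433 -0.0718  0.039 ]
13 red 231 294.67 [ 0.0462 -0.0727  0.039 ]
13 red 232 294.56 [ 0.0489 -0.0724  0.039 ]
13 red 233 294.45 [ 0.0516 -0.0721  0.039 ]
13 red 234 294.32 [ 0.0543 -0.0718  0.039 ]
13 red 235 293.95 [ 0.0572 -0.0722  0.039 ]
13 red 236 293.61 [ 0.06   -0.0724  0.039 ]
13 red 237 294.0 [ 0.0624 -0.0709  0.039 ]
13 yel 237 294.92 [ 0.058  -0.0699  0.03  ]
13 yel 238 294.13 [ 0.061  -0.0713  0.03  ]
13 yel 239 294.33 [ 0.0635 -0.0702  0.03  ]
13 yel 240 294.15 [ 0.0663 -0.0701  0.03  ]
13 yel 241 293.6 [ 0.0691 -0.0709  0.03  ]
13 yel 242 293.36 [ 0.0719 -0.0709  0.03  ]
13 yel 243 293.47 [ 0.0744 -0.07    0.03  ]
13 yel 244 295.96 [ 0.0759 -0.0635  0.03  ]
tray fit [ 0.4482 -0.0561 -0.2364] score 11.94 at nominal 11.5
```

View pics/v14.png

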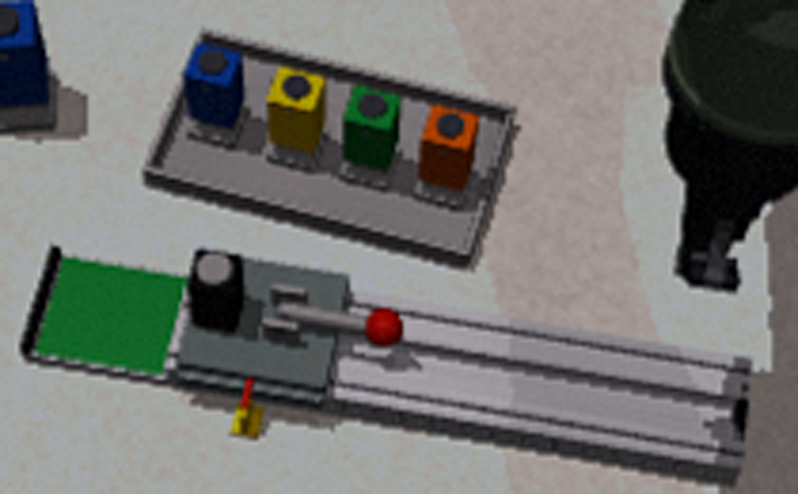

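The lever is flat, the pointer meets the mark, and all the dogs are in the tray. One cross-check from the top camera before I hand in.

```bash
python3 - <<'E'
from h import *
def rl(n,px,z):
    p=ray(n,px,z);return place(0,0,-RAIL[2],p-[RAIL[0],RAIL[1],0])[0].round(4)
cur=grab_frame('top')
for tag,im in(('t0',cv2.imread('pics/top0.png')),('now',cur)):
    c=im[150:200,240:400].astype(float);b,g,r=c.transpose(2,0,1);uv=np.mgrid[0:50,0:160]
    for n,w,z in(('red',np.clip(r-np.maximum(g,b)-30,0,None)*(g<.45*r),.039),('yel',np.clip(np.minimum(r,g)-b-30,0,None)*(g>.65*r),.03)):
        k,l,s,_=cv2.connectedComponentsWithStats((w>0).astype(np.uint8))
        for i in range(1,k):
            m=w*(l==i); u=(m*uv[1]).sum()/m.sum()+240;v=(m*uv[0]).sum()/m.sum()+150
            print(tag,n,s[i,4],round(u,2),round(v,2),rl('top',(u,v),z))
E
```

```text
t0 red 2 292.0 168.48 [0.0504 0.1085 0.039 ]
t0 red 36 265.45 176.91 [0.0058 0.193  0.039 ]
t0 red 1 311.0 180.0 [0.0213 0.0371 0.039 ]
t0 red 4 310.53 188.29 [-0.0076  0.0338  0.039 ]
t0 red 8 315.76 189.38 [-0.0084  0.0155  0.039 ]
t0 yel 35 344.22 177.6 [ 0.0508 -0.0742  0.03  ]
t0 yel 92 339.16 188.7 [ 0.0092 -0.0632  0.03  ]
now red 3 344.0 177.04 [ 0.0505 -0.073   0.039 ]
now red 34 318.61 186.07 [0.0046 0.0079 0.039 ]
now yel 5 342.4 176.2 [ 0.0546 -0.0672  0.03  ]
now yel 8 345.53 176.91 [ 0.0539 -0.0783  0.03  ]
```

```bash
python3 -c "
from workcell import workorder
print(workorder.job_done())"
```

```text
the job is handed in; nothing more can be done
None
```

The job is done and handed in at about 54 s of the 210 s allowed. All four clamp dogs (blue, yellow, green, orange) are in the steel tray, and the carriage is at the yellow mark with its lever pressed down.

- **Dogs:** I slid each one to the green bay, lifted it out and stood it upright in the tray. The grip slackened once, on yellow, which moved about 3 mm along the slot. I regripped it with more squeeze. I did not touch the bigger blue dog or the pink one.
- **Carriage:** I raised the lever to about 1.2 rad (a camera estimate gave nearer 1.1, still above 0.9). I then slid the carriage 181.5 mm and pressed the lever down with about 29 N.

**Last checks:**
- **Tray:** in the final picture all four dogs are upright in it. The tray fit wandered by a few millimetres, which I put down to the arm hiding part of the view; I saw no sign that the tray had been knocked.
- **Lever:** it lies flat. The fingertips stopped about 1 mm below the expected top of the ball.
- **Pointer against mark:** the scene camera agrees to about 0.5 mm. The top camera disagrees a little: its first picture puts the mark about 1.2 mm from the pointer, while the final picture shows the yellow centred on the pointer to about 0.2 mm.
- **Arm:** it ended clear of everything, with no force on the tool.

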